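Close and clip the specimen carrier

ROBOT

A 6-joint arm with a two-finger parallel gripper is mounted at the origin on the work surface. World frame = base frame: x ahead of the robot, y to its left, z up, the work surface at z = 0. Lengths are in m, angles in rad, forces in N, time in s.
With the tool pointing down it reaches from about 0.3 to 0.875 m from the base axis. Payload 6.4 kg.
Tool frame: the origin (TCP) lies midway between the tips of the shut fingers; the grasp point (between the pads) lies 19 mm behind it (bot.pinch_z is the x of the grasp point in the tool frame, in m); x points along the fingers, y is the direction in which the jaws open and shut, and the axes are right-handed (so a half turn about x gives the same grasp; the last joint's range is limited). The gripper opens to 85 mm and grips with 20 to 120 N. Pads are 22 mm wide; open, the fingers measure 114 mm over their backs; the gripper's body (76 mm by 85 mm) begins 54 mm behind the grasp point. The pads swing forward as they close: fully open they stand 13 mm farther back than shut.
Start: joints at [1.018, 0.181, 1.607, -0, 1.354, -0.206], TCP at [0.195, 0.541, 0.231] pointing down, gripper open.
Joint ranges: [-2.99, 2.99], [-0.89, 2.07], [0.3, 2.58], [-1.14, 4.28], [0, 2.63], [-3.12, 3.12]. Speed limits (rad/s): [2.57, 2.57, 3.01, 3.14, 3.14, 3.14].

INTERFACE

Orientations are given as a unit quaternion [w, x, y, z].
In Python, from cell import sensors, get_image, bot gives the robot as it stands.
- The arm moves only by the tool send_rows, never from a script. Its arguments are lists of equal length, an entry for each row: "travel": the shift along the tool's x, y, z in m, a list of three; "turn": the turn, a rotation vector about the tool's x, y, z in rad, a list of three. In form: {"travel": [[tx, ty, tz], ...], "turn": [[ax, ay, az], ...]}. A call has 1 to 12 rows; each row is the pose to reach, as a shift and turn from the pose commanded when the call began, along the tool's axes at that moment; what a row does not reach only later rows make up. A row lasts 1/12 s, in which the tool goes at most 41.7 mm and 7.16 degrees, less where a joint would pass 70% of its speed; a pose out of reach is approached as far as the arm can. A call with a gripper value outside its range is refused whole. "claw" is the opening, from 0 (shut) to 1 (fully open), set as the call begins (left out, the last holds). The fingers move at their own pace and stop on an object; "newtons" is the grip in N (left out, the last holds). Time passes only in rows, so rows that repeat a pose let the fingers close. It gives the time, the measured TCP pose, the force and the opening at its end, in the units of the state.
- sensors.get_obs(): the state, without advancing time (a new reading comes with each control period).
- get_image(name): name is "scene" or "top"; returns a dict with "pixels" (420x560x3 uint8, blue, green, red), "z_map" (420x560 float32, m along the optical axis (not along the pixel's ray), 0 where there is no reading), "fx", "fy", "cx", "cy" (pixels), "k1" (the pictures are not rectified: a ray, as slopes to the right and down, at radius r is drawn at 1 + k1 r^2 times it, then the intrinsics apply), "rvec" (rotation vector, rad) and "tvec" (3), from world to camera coordinates, as OpenCV has them. Camera axes: x right, y down, z forward; pixel columns grow to the right and rows downward; lengths in m; the calibration is good to about 2 mm. A picture is of the moment at which its call begins.
- bot.job_done(): hands the job in, once; it reports no verdict.
The state is a dict: "t": time; "joint_positions": joint angles; "joint_velocities": joint speeds; "effort": joint torques, N m; "position": TCP position; "tcp_rot": TCP orientation; "wrist_force": force on the tool from outside, world axes, zero at the start; "ft_torque": the same for the moment, N m; "finger_gap": finger opening in m.
Only numpy, scipy, OpenCV 4.12 (cv2) and the standard library are available. Lean on these libraries where they do the work, as an engineer would, in place of code of your own. Each camera call takes 0.05 s, during which the arm holds its last target.

TASK

Close the specimen carrier for transport: lift its white lid by the grip bar, set it squarely on the carrier's rim without dropping it and let go, then fold all four blue clips down until each has snapped under the rim and stays shut. Press gently, feeling for the snap, because the clips' thin hinges break, and leave everything else on the bench where it is.

Things in the scene. Friction and masses are not known exactly. Their poses are not given: they have to be found in the camera images.
- carrier: specimen carrier: open pale grey-blue plastic box holding a rack of microtubes, fixed to the bench; mouth 112 mm (x) by 152 mm (y), 132 by 172 mm over its rim flange. Origin: centre of its underside, z up. The flange spans heights 60 to 70 mm; along the middle of each side a rounded catch bead stands out under it, lowest line at 58.5 mm
- carrier_rim (a point): centre of the carrier's mouth, level with the rim's top, 70 mm above the carrier's origin. On the rim lies a springy black gasket, 4 mm high when free, which can give 4 mm; squeezing it takes about 5 N per mm for one side, 20 N per mm for the whole lid. While no clip holds it, the lid tips if one tab is pressed with much more than about 15 N
- lid: white lid, about 0.4 kg, right way up on the bench: plate 131 mm (x) by 171 mm (y), under it a tapered plug skirt that drops into the carrier's mouth with about 1 mm play. Origin: centre of the skirt's foot, z up; plate underside at 14, top at 19 mm. Fits either way round, x along the carrier's x. Lying free on the gasket its origin is about 60 mm above the carrier's, clipped about 58
- lid_grip (a point): middle of the white grip bar that bridges the lid: 18 mm wide (lid x), 80 mm long (lid y), 10 mm high; this point is 44 mm above the lid's origin, the bar's top at 49 mm, the lid's top at 19 mm
- clip_front (a joint): blue clip flap on the lid's -x side, angle in rad: 0 = folded down beside the rim, 1.57 = straight out, more = raised. Hinge line: 65 mm from the lid's origin towards -x, 20 mm above it, parallel to that edge. Its lip must ride over the bead and snap under the rim (the last 0.3 rad, drawing the lid down 2 to 3 mm). Shut it reads within 0.15 of 0; not snapped, it springs back open
- clip_front_tab (a point): middle of the upper face of the finger tab of clip_front; at angle 0 it is 19 mm outside and 35 mm below the hinge line. The flap's outer face is then 9 mm outside; the tab slopes to its end, 28 mm outside, 41 mm below. 56 mm wide, slick. A fingertip going straight down with its near side 18 to 23 mm outside the hinge line folds it with a few N, then snaps it at roughly 6 to 18 N; nearer the hinge it wedges and takes far more
- clip_back (a joint): blue clip flap on the lid's +x side, angle in rad: 0 = folded down beside the rim, 1.57 = straight out, more = raised. Hinge line: 65 mm from the lid's origin towards +x, 20 mm above it, parallel to that edge. Its lip must ride over the bead and snap under the rim (the last 0.3 rad, drawing the lid down 2 to 3 mm). Shut it reads within 0.15 of 0; not snapped, it springs back open
- clip_back_tab (a point): middle of the upper face of the finger tab of clip_back; at angle 0 it is 19 mm outside and 35 mm below the hinge line. The flap's outer face is then 9 mm outside; the tab slopes to its end, 28 mm outside, 41 mm below. 56 mm wide, slick. A fingertip going straight down with its near side 18 to 23 mm outside the hinge line folds it with a few N, then snaps it at roughly 6 to 18 N; nearer the hinge it wedges and takes far more
- clip_left (a joint): blue clip flap on the lid's +y side, angle in rad: 0 = folded down beside the rim, 1.57 = straight out, more = raised. Hinge line: 85 mm from the lid's origin towards +y, 20 mm above it, parallel to that edge. Its lip must ride over the bead and snap under the rim (the last 0.3 rad, drawing the lid down 2 to 3 mm). Shut it reads within 0.15 of 0; not snapped, it springs back open
- clip_left_tab (a point): middle of the upper face of the finger tab of clip_left; at angle 0 it is 19 mm outside and 35 mm below the hinge line. The flap's outer face is then 9 mm outside; the tab slopes to its end, 28 mm outside, 41 mm below. 56 mm wide, slick. A fingertip going straight down with its near side 18 to 23 mm outside the hinge line folds it with a few N, then snaps it at roughly 6 to 18 N; nearer the hinge it wedges and takes far more
- clip_right (a joint): blue clip flap on the lid's -y side, angle in rad: 0 = folded down beside the rim, 1.57 = straight out, more = raised. Hinge line: 85 mm from the lid's origin towards -y, 20 mm above it, parallel to that edge. Its lip must ride over the bead and snap under the rim (the last 0.3 rad, drawing the lid down 2 to 3 mm). Shut it reads within 0.15 of 0; not snapped, it springs back open
- clip_right_tab (a point): middle of the upper face of the finger tab of clip_right; at angle 0 it is 19 mm outside and 35 mm below the hinge line. The flap's outer face is then 9 mm outside; the tab slopes to its end, 28 mm outside, 41 mm below. 56 mm wide, slick. A fingertip going straight down with its near side 18 to 23 mm outside the hinge line folds it with a few N, then snaps it at roughly 6 to 18 N; nearer the hinge it wedges and takes far more
- tip_rack: pipette-tip rack with a magenta top, 84 x 122 x 64 mm; leave alone. Origin: centre of its underside
- tube_block: small white block of microtubes, 70 x 110 x 39 mm; leave alone. Origin: centre of its underside
- reagent: amber reagent bottle, 64 mm across, 120 mm tall; leave alone. Origin: centre of its underside
- buffer: clear jar with a white cap, 60 mm across, 100 mm tall; leave alone. Origin: centre of its underside
- marker: marker pen, 135 x 12 mm, lying; leave alone. Origin: centre of its underside
- timer: small grey bench timer, 60 x 85 x 22 mm; leave alone. Origin: centre of its underside
Mind the look-alikes: they are no part of the job. What is shaped like the lid but green or orange is not meant.

How it is judged:
On the way:
1. the lid rests squarely on the carrier's gasket, let go (horizontal distance between lid and carrier below 0.004 m and z of lid in the frame of carrier between 0.054 and 0.062 m and angle between the x axis of lid and the x axis of carrier, either way round below 0.06 rad and angle between lid's own z axis and vertical below 0.03 rad and contact force between the fingers and lid below 0.1 N), for 0.2 s.
At the end, for the whole second after the job is handed in: all four clips are snapped under the rim (each joint below 0.2 rad, at rest), and the lid sits level (within 0.03 rad) and square (within 0.06 rad and 4 mm) on the carrier, drawn down onto the gasket (its origin 54 to 60.5 mm above the carrier's) (value of joint each of clip_front, clip_back, clip_left, clip_right below 0.2 rad and horizontal distance between lid and carrier below 0.004 m and z of lid in the frame of carrier between 0.054 and 0.0605 m and angle between the x axis of lid and the x axis of carrier, either way round below 0.06 rad and angle between lid's own z axis and vertical below 0.03 rad and linear speed of lid below 0.01 m/s); the robot touches nothing.
It fails at once if a clip or the lid's edge is pushed by the fingers with more than 25 N (horizontal distance between the grasp point and lid above 0.055 m and contact force between the fingers and lid above 25 N).
It fails at once if the fingers push on the carrier with more than 25 N (contact force between the fingers and carrier above 25 N).
It fails at once if the lid is dropped (falls free faster than 0.45 m/s) (linear speed of lid above 0.45 m/s and contact force between the fingers and lid below 0.05 N).
It fails at once if another thing on the bench is moved more than 20 mm or tipped (distance of any of tip_rack, tube_block, reagent, buffer, marker, timer from where it was at the start of the episode above 0.02 m or angle between any of tip_rack, tube_block, reagent, buffer, marker, timer's own z axis and vertical above 0.3 rad).
It also fails if it takes over 72 s, if anything falls off the work surface, if the arm or the gripper's body presses on something with over 40 N, if the wrist force passes 120 N, or if a joint passes its speed limit or range.

## Working session

There is one attempt and no reset: what is moved stays moved. The work goes in short steps, Python scripts to look and compute and a tool call to move; the robot and the scene stay as the last step left them, time stands still between calls to the robot, and variables do not carry over. Pictures are saved under pics/ and viewed, and the job is handed in when it is done.

Besides the shell and the picture viewer there is one more tool, called after ">>>" as name(argument=value, ...), one argument or row to a line, values as JSON. send_rows: Moves the arm, as the interface text tells. Its arguments: {"type":"object","properties":{"travel":{"type":"array","items":{"type":"array","items":{"type":"number"}}},"turn":{"type":"array","items":{"type":"array","items":{"type":"number"}}},"claw":{"type":"number"},"newtons":{"type":"number"}},"required":["travel","turn"]}

```bash
mkdir -p pics; ls
cat > h.py <<'E'
import numpy as np, cv2
from cell import sensors, get_image, bot
def cam(name):
    im=get_image(name); return im
def unproj(im,u,v,z=None):
    # returns world point by depth map (or at given world height z)
    x=(u-im['cx'])/im['fx']; y=(v-im['cy'])/im['fy']
    xu,yu=x,y
    for _ in range(30):
        f=1+im['k1']*(xu*xu+yu*yu); xu=x/f; yu=y/f
    R=cv2.Rodrigues(np.array(im['rvec'],float))[0]; t=np.array(im['tvec'],float).ravel()
    d=np.stack([xu,yu,np.ones_like(xu)],-1)
    if z is None:
        D=im['z_map'][np.round(v).astype(int),np.round(u).astype(int)]
        return (d*D[...,None]-t)@R
    o=-R.T@t; w=d@R
    return o+w*((z-o[2])/w[...,2])[...,None]
def proj(im,P):
    R=cv2.Rodrigues(np.array(im['rvec'],float))[0]; t=np.array(im['tvec'],float).ravel()
    c=np.atleast_2d(P)@R.T+t; s=c[:,:2]/c[:,2:]; s=s*(1+im['k1']*(s**2).sum(1,keepdims=True))
    return s*[im['fx'],im['fy']]+[im['cx'],im['cy']]
def cloud(im):
    v,u=np.mgrid[0:420,0:560]; return unproj(im,u.astype(float),v.astype(float))
E
python3 - <<'E'
from h import *
import pickle
for n in ("top","scene"):
    im=cam(n); cv2.imwrite(f'pics/{n}0.png',im['pixels']); pickle.dump(im,open(f'{n}0.pkl','wb'))
    print(n,im['fx'],im['cx'],im['k1'],im['rvec'],im['tvec'])
print(sensors.get_obs(),bot.pinch_z)
E
```

```text
pics
top 405.03366275375373 277.1961863111204 -0.10129032248948139 [ 2.17786913 -2.11817309  0.20081543] [-0.03712204  0.5048666   0.99207913]
scene 399.1560925734202 267.7339968601182 -0.09271515279623105 [ 1.64634842  2.07151854 -0.67390824] [ 0.11558346 -0.34610189  1.56453271]
{'t': 0.1, 'joint_positions': array([ 1.01770352e+00,  1.81515930e-01,  1.60789963e+00, -1.51469234e-05,
        1.35377627e+00, -2.06312779e-01]), 'joint_velocities': array([ 2.03005230e-04, -2.53985795e-03, -1.21891548e-03,  1.67306076e-03,
        1.21095430e-03,  2.46602573e-05]), 'effort': array([ 3.32925320e-04, -4.45879841e+01, -3.52238309e+01, -2.89421469e-04,
        4.20362572e-03,  9.57641305e-06]), 'position': array([0.1951582 , 0.54034757, 0.23045062]), 'tcp_rot': array([ 0.69629939,  0.1214636 ,  0.6967088 , -0.12251772]), 'wrist_force': array([ 0.48339949,  0.3184901 , -0.7333777 ]), 'ft_torque': array([ 0.05489999,  0.02483925, -0.02122714]), 'finger_gap': 0.08560078449339421} -0.0187
```

```bash
true
```

```text
(no output)
```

View pics/top0.png

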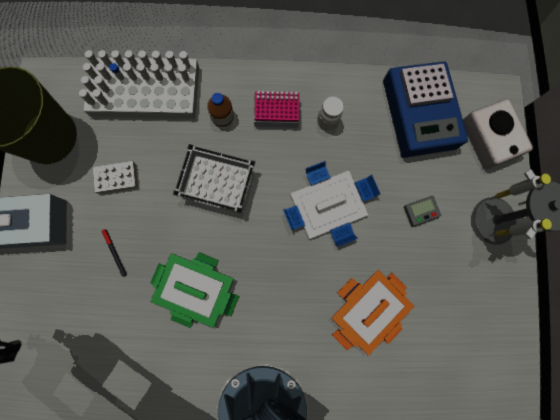

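View pics/scene0.png

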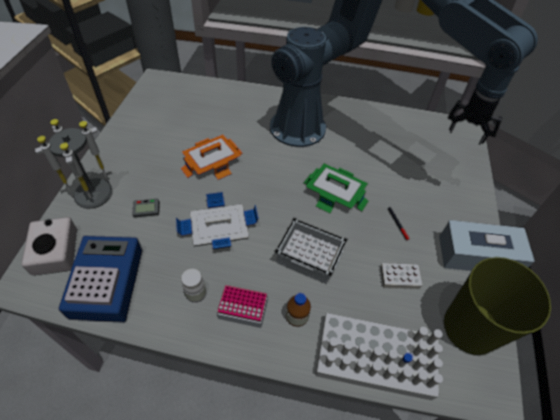

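The top view shows the white lid with its blue clips near (330,204) and the carrier near (216,179). The arm is clear of both.

Run:
```python
from h import *
import pickle
for n,cr in (("top",((165,140,265,215),(280,155,385,250))),("scene",((265,210,355,280),(170,185,265,255)))):
    im=pickle.load(open(f'{n}0.pkl','rb'))
    for i,(a,b,c,d) in enumerate(cr):
        cv2.imwrite(f'pics/c_{n}{i}.png',cv2.resize(im['pixels'][b:d,a:c],None,fx=6,fy=6,interpolation=cv2.INTER_CUBIC))
    P=cloud(im)
    # carrier
    a,b,c,d=cr[0]; Q=P[b:d,a:c].reshape(-1,3)
    print(n,'carrier z hist',np.histogram(Q[:,2],bins=np.arange(-.01,.1,.005)))
    q=Q[(Q[:,2]>.066)&(Q[:,2]<.08)]; r=cv2.minAreaRect(q[:,:2].astype(np.float32)*1000); print(len(q),r,np.median(q[:,2]))
    a,b,c,d=cr[1]; Q=P[b:d,a:c].reshape(-1,3)
    print('lid z hist',np.histogram(Q[:,2],bins=np.arange(-.01,.1,.005))[0])
    q=Q[(Q[:,2]>.040)&(Q[:,2]<.056)]; print(len(q),cv2.minAreaRect(q[:,:2].astype(np.float32)*1000))
    px=im['pixels'][b:d,a:c].reshape(-1,3).astype(int)
    w=(px.min(1)>120)&(Q[:,2]>.01)&(Q[:,2]<.03); print('plate',w.sum(),cv2.minAreaRect(Q[w][:,:2].astype(np.float32)*1000),np.median(Q[w][:,2]))
    bl=(px[:,0]-px[:,2]>50)
    print('blue',bl.sum(),Q[bl].min(0),Q[bl].max(0))
```

```text
top carrier z hist (array([  37, 2169, 1582,   28,    3,   10,   40,   42,  367, 1283,  316,
        375,   53,   58,  106,  289,  619,   92,    0,    0,    0]), array([-0.01 , -0.005,  0.   ,  0.005,  0.01 ,  0.015,  0.02 ,  0.025,
        0.03 ,  0.035,  0.04 ,  0.045,  0.05 ,  0.055,  0.06 ,  0.065,
        0.07 ,  0.075,  0.08 ,  0.085,  0.09 ,  0.095]))
967 ((577.417236328125, 138.30435180664062), (177.25279235839844, 136.1184844970703), 76.62643432617188) 0.07183946789509951
lid z hist [  46 3070 2276   23   34 1388 1480  715  392  118   93  210   67    4
    0    0    0    0    0    0    0]
372 ((531.25244140625, -163.5712432861328), (201.24819946289062, 224.53326416015625), 62.488956451416016)
plate 2635 ((531.2423095703125, -159.57345581054688), (129.5662841796875, 169.32876586914062), 23.356828689575195) 0.01990024664710118
blue 1309 [ 0.33885539 -0.28665304 -0.00260953] [6.42493016e-01 1.21298801e-05 1.06097424e+00]
scene carrier z hist (array([  38, 1684, 1663,   81,   51,   44,   60,   55,  228,  764,  301,
        299,   63,   72,  136,  221,  415,   98,    0,    0,    0]), array([-0.01 , -0.005,  0.   ,  0.005,  0.01 ,  0.015,  0.02 ,  0.025,
        0.03 ,  0.035,  0.04 ,  0.045,  0.05 ,  0.055,  0.06 ,  0.065,
        0.07 ,  0.075,  0.08 ,  0.085,  0.09 ,  0.095]))
703 ((579.5260009765625, 138.69821166992188), (174.2645263671875, 137.70677185058594), 76.2927017211914) 0.07202449961062905
lid z hist [  57 2241 1654   19   38  848  809  417  214   67   73  137   50    4
    0    0    0    0    0    0    0]
263 ((533.8853759765625, -159.56060791015625), (202.0307159423828, 222.7797088623047), 64.7420883178711)
plate 1499 ((530.4638671875, -158.6487274169922), (132.25433349609375, 168.995849609375), 23.602703094482422) 0.019701968810509028
blue 731 [ 4.20533742e-01 -2.82388389e-01  2.55230957e-04] [1.21524062 0.13634339 1.0418778 ]
```

View pics/c_top0.png

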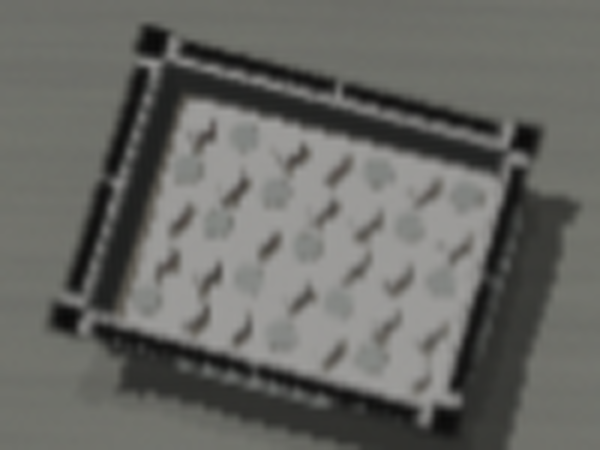

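View pics/c_top1.png

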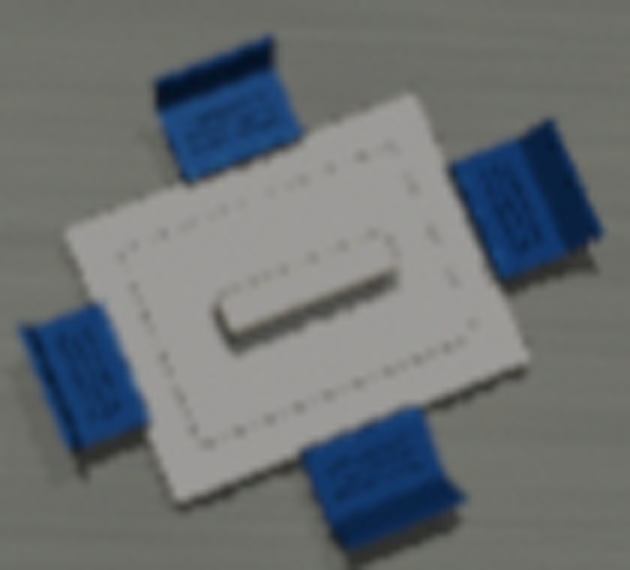

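View pics/c_scene0.png

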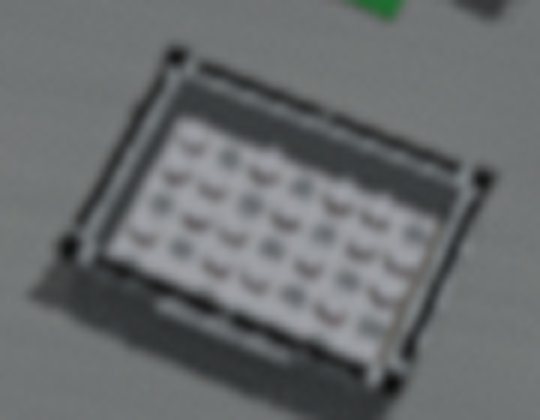

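View pics/c_scene1.png

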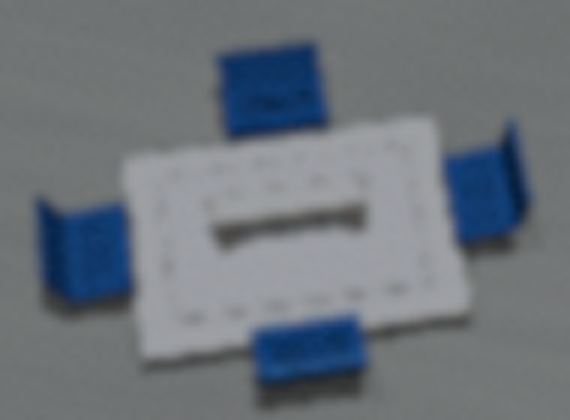

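The crops show the carrier with black gasket pieces at its rim and corners, and the lid plate with four raised clips. I've picked the outer corners in both views, e.g. top crop carrier (143,22),(545,127),(450,432),(48,325).

Run:
```python
from h import *
import pickle
D={('top',0):([(143,22),(545,127),(450,432),(48,325)],(165,140),.074),('top',1):([(415,90),(530,362),(180,508),(65,230)],(280,155),.019),
('scene',0):([(178,40),(497,175),(393,398),(60,250)],(265,210),.074),('scene',1):([(433,115),(470,315),(140,365),(123,158)],(170,185),.019)}
for (n,i),(c,o,z) in D.items():
    im=pickle.load(open(f'{n}0.pkl','rb')); c=(np.array(c,float)+.5)/6-.5+o
    p=unproj(im,c[:,0],c[:,1],z)[:,:2]*1000
    e=np.roll(p,-1,0)-p
    print(n,i,'cen',p.mean(0).round(1),'sides',np.linalg.norm(e,axis=1).round(1),'dirs',np.degrees(np.arctan2(e[:,1],e[:,0])).round(1))
# bar top in both views, plus cloud objects
for n in('top','scene'):
    im=pickle.load(open(f'{n}0.pkl','rb')); P=cloud(im)
    d=np.linalg.norm(P[...,:2]-[.531,-.160],axis=2)
    m=(d<.05)&(P[...,2]>.044)&(P[...,2]<.055); r=cv2.minAreaRect(P[m][:,:2].astype(np.float32)*1000); print('bar',m.sum(),r,P[m].mean(0))
    # gasket top ring centre
    d=np.linalg.norm(P[...,:2]-[.578,.1385],axis=2)
    m=(d<.13)&(P[...,2]>.062); 
    print('pts',m.sum(), P[m].mean(0))
    # side-percentile fit: rotate by -13.4deg
    for a in (12.5,13,13.5,14):
        th=np.radians(-a);R=np.array([[np.cos(th),-np.sin(th)],[np.sin(th),np.cos(th)]])
        q=(P[m][:,:2]*1000-[578,138.5])@R; lo,hi=np.percentile(q,[1,99],axis=0); print(a,lo.round(1),hi.round(1))
```

```text
top 0 cen [579.2 138.1] sides [176.8 135.3 173.2 135.6] dirs [-103.4  165.2   76.7  -13.2]
top 1 cen [ 529.7 -160.3] sides [131.3 167.8 131.4 169.6] dirs [-157.4  114.    23.4  -66.1]
scene 0 cen [578.1 139.6] sides [172.6 137.6 170.3 138.9] dirs [  75.   -14.2 -104.5  166.7]
scene 1 cen [ 532.2 -158.6] sides [132.8 169.  133.5 168.6] dirs [  23.1  -66.2 -157.   113.6]
bar 198 ((530.2725830078125, -159.4824981689453), (18.466585159301758, 77.1659164428711), 21.026845932006836) [ 0.52981428 -0.15897969  0.04825743]
pts 1058 [0.57838365 0.13930821 0.07109462]
12.5 [-66.9 -88.2] [65.7 86.4]
13 [-66.7 -88.2] [65.7 86.4]
13.5 [-66.9 -88.2] [65.6 86.2]
14 [-67.5 -88.1] [65.6 86. ]
bar 132 ((531.7996215820312, -158.8521270751953), (19.366296768188477, 78.51378631591797), 22.531993865966797) [ 0.53296587 -0.15823716  0.04830841]
pts 835 [0.58203862 0.13973492 0.07061671]
12.5 [-65.7 -85.2] [69.2 87.6]
13 [-65.6 -85. ] [69.2 87.5]
13.5 [-65.6 -85.2] [69.3 87.3]
14 [-65.7 -85. ] [69.5 87.2]
```

```bash
cat >> h.py <<'E'
from scipy.spatial.transform import Rotation as Rot
def Rdown(yaw_deg):
    # tool x down, tool y at yaw in world
    a=np.radians(yaw_deg); y=np.array([np.cos(a),np.sin(a),0]); x=np.array([0,0,-1.]); return np.column_stack([x,y,np.cross(x,y)])
def cur():
    o=sensors.get_obs(); q=o['tcp_rot']; R=Rot.from_quat([q[1],q[2],q[3],q[0]]).as_matrix(); return o,np.array(o['position']),R
def plan(p,yaw):
    o,c,R=cur(); T=Rdown(yaw)
    tr=R.T@(np.array(p)-c); tu=Rot.from_matrix(R.T@T).as_rotvec()
    print('to',np.round(p,4),yaw,'travel',tr.round(4),'turn',tu.round(4),'rows~',max(np.linalg.norm(tr)/.0417,np.linalg.norm(tu)/.125).__round__(1))
    return tr,tu
E
python3 - <<'E'
from h import *
import pickle
o,c,R=cur(); print(R.round(3), 'yaw y',np.degrees(np.arctan2(R[1,1],R[0,1])))
for yaw in (23.4,-156.6): plan([.531,-.159,.16],yaw)
im=pickle.load(open('top0.pkl','rb'))
P=cloud(im)
C=np.array([.5786,.1388]);a=np.radians(-13.5);Rc=np.array([[np.cos(a),-np.sin(a)],[np.sin(a),np.cos(a)]])
for n,(u,v,z) in dict(reagent=(217,99,.12),buffer=(332,104,.10),rack=(277,100,.064),block=(114,171,.039),timer=(422,209,.02),marker=(114,252,.01),blue_orange=(372,312,.02),green=(193,290,.02)).items():
    p=unproj(im,np.array([float(u)]),np.array([float(v)]),z)[0,:2]; print(n,p.round(3),'in carrier',((p-C)@Rc).round(3))
# clip points in lid frame
L=np.array([.531,-.1594]);a=np.radians(23.4);Rl=np.array([[np.cos(a),-np.sin(a)],[np.sin(a),np.cos(a)]])
for n in('top','scene'):
    im=pickle.load(open(f'{n}0.pkl','rb'));P=cloud(im);px=im['pixels'].astype(int)
    m=(px[...,0]-px[...,2]>40)&(np.linalg.norm(P[...,:2]-L,axis=2)<.16)
    q=(P[m][:,:2]-L)@Rl*1000; z=P[m][:,2]*1000
    for nm,ax,s,h in(('front',0,-1,65),('back',0,1,65),('left',1,1,85),('right',1,-1,85)):
        d=q[:,ax]*s-h; k=(d>-4)&(abs(q[:,1-ax])<33)
        i=np.argsort(d[k]); dd=d[k][i]; zz=z[k][i]; lat=q[k][:,1-ax]
        print(n,nm,k.sum(),'lat',np.percentile(lat,[3,97]).round(1),[(round(np.median(dd[(dd>=b)&(dd<b+8)]),0),round(np.median(zz[(dd>=b)&(dd<b+8)])-20,1)) for b in range(-4,60,8) if ((dd>=b)&(dd<b+8)).sum()>5])
E
```

```text
[[-0.001  0.34   0.94 ]
 [-0.001  0.94  -0.34 ]
 [-1.    -0.002 -0.   ]] yaw y 70.13116975120461
to [ 0.531 -0.159  0.16 ] 23.4 travel [ 0.0711 -0.5435  0.5536] turn [8.156e-01 3.000e-04 1.600e-03] rows~ 18.7
to [ 0.531 -0.159  0.16 ] -156.6 travel [ 0.0711 -0.5435  0.5536] turn [-2.326e+00 -2.000e-03  4.000e-04] rows~ 18.7
reagent [0.767 0.135] in carrier [0.184 0.04 ]
buffer [ 0.774 -0.154] in carrier [ 0.258 -0.239]
rack [ 0.795 -0.015] in carrier [ 0.246 -0.099]
block [0.597 0.407] in carrier [-0.045  0.265]
timer [ 0.523 -0.41 ] in carrier [ 0.074 -0.546]
marker [0.387 0.398] in carrier [-0.247  0.208]
blue_orange [ 0.253 -0.272] in carrier [-0.221 -0.475]
green [0.298 0.184] in carrier [-0.284 -0.021]
top front 374 lat [-25.7  24.9] [(np.float64(2.0), np.float64(8.6)), (np.float64(8.0), np.float64(7.5)), (np.float64(16.0), np.float64(6.5)), (np.float64(24.0), np.float64(5.2)), (np.float64(32.0), np.float64(4.2)), (np.float64(40.0), np.float64(15.7)), (np.float64(45.0), np.float64(18.5))]
top back 313 lat [-25.8  26.2] [(np.float64(1.0), np.float64(8.8)), (np.float64(8.0), np.fl
[... 962 characters left out ...]
 [(np.float64(1.0), np.float64(7.9)), (np.float64(8.0), np.float64(8.7)), (np.float64(16.0), np.float64(9.1)), (np.float64(23.0), np.float64(10.5)), (np.float64(40.0), np.float64(28.0))]
scene left 181 lat [-25.7  25.2] [(np.float64(2.0), np.float64(9.2)), (np.float64(8.0), np.float64(9.8)), (np.float64(16.0), np.float64(10.5)), (np.float64(24.0), np.float64(12.2)), (np.float64(32.0), np.float64(20.4)), (np.float64(37.0), np.float64(32.8))]
scene right 210 lat [-24.7  26.1] [(np.float64(1.0), np.float64(8.7)), (np.float64(8.0), np.float64(7.2)), (np.float64(17.0), np.float64(7.1)), (np.float64(24.0), np.float64(5.5)), (np.float64(32.0), np.float64(8.1)), (np.float64(39.0), np.float64(21.2))]
```

>>> send_rows(
  travel=[
    [0.07,-0.5435,0.5536],
    [0.07,-0.5435,0.5536],
    [0.07,-0.5435,0.5536],
    [0.07,-0.5435,0.5536],
    [0.07,-0.5435,0.5536],
    [0.07,-0.5435,0.5536],
    [0.07,-0.5435,0.5536],
    [0.07,-0.5435,0.5536],
    [0.07,-0.5435,0.5536],
    [0.07,-0.5435,0.5536],
    [0.07,-0.5435,0.5536],
    [0.07,-0.5435,0.5536],
  ],
  turn=[
    [0.8156,0,0],
    [0.8156,0,0],
    [0.8156,0,0],
    [0.8156,0,0],
    [0.8156,0,0],
    [0.8156,0,0],
    [0.8156,0,0],
    [0.8156,0,0],
    [0.8156,0,0],
    [0.8156,0,0],
    [0.8156,0,0],
    [0.8156,0,0],
  ],
  claw=0.6,
  newtons=40,
)

```text
t: 1.1
position: [0.4112, 0.0899, 0.1862]
tcp_rot: [0.591, 0.388, 0.591, -0.388]
wrist_force: [0.5, 0.3, -0.2]
finger_gap: 0.0511
```

Run:
```python
from h import *
plan([.531,-.159,.12],23.4); print(sensors.get_obs()['finger_gap'])
```

```text
to [ 0.531 -0.159  0.12 ] 23.4 travel [0.0662 0.0111 0.276 ] turn [-0.0001  0.     -0.0003] rows~ 6.8
0.051068652133780236
```

>>> send_rows(
  travel=[
    [0.066,0.011,0.276],
    [0.066,0.011,0.276],
    [0.066,0.011,0.276],
    [0.066,0.011,0.276],
    [0.066,0.011,0.276],
    [0.066,0.011,0.276],
    [0.066,0.011,0.276],
    [0.066,0.011,0.276],
    [0.066,0.011,0.276],
    [0.066,0.011,0.276],
  ],
  turn=[
    [0,0,0],
    [0,0,0],
    [0,0,0],
    [0,0,0],
    [0,0,0],
    [0,0,0],
    [0,0,0],
    [0,0,0],
    [0,0,0],
    [0,0,0],
  ],
)

```text
t: 1.93
position: [0.53, -0.1566, 0.1197]
tcp_rot: [0.59, 0.388, 0.592, -0.388]
wrist_force: [-0.4, -0.3, -0.6]
finger_gap: 0.0511
```

Run:
```python
from h import *
o,c,R=cur();print(c,o['t'],o['wrist_force'])
plan([.531,-.159,.026],23.4)
for n in('top','scene'):
    im=cam(n); uv=proj(im,c[None])[0].astype(int); u,v=uv; print(n,uv,proj(im,[[.531,-.1594,.049]]))
    cv2.imwrite(f'pics/a_{n}.png',cv2.resize(im['pixels'][max(0,v-55):v+55,u-60:u+60],None,fx=5,fy=5,interpolation=cv2.INTER_CUBIC))
```

```text
[ 0.53002839 -0.15657189  0.11965648] 1.9333 [-0.44435881 -0.26091826 -0.61681074]
to [ 0.531 -0.159  0.026] 23.4 travel [0.0937 0.     0.0028] turn [-0.0006 -0.0017  0.001 ] rows~ 2.2
top [334 196] [[330.84457072 201.31091414]]
scene [216 203] [[217.32605811 217.71808156]]
```

View pics/a_scene.png

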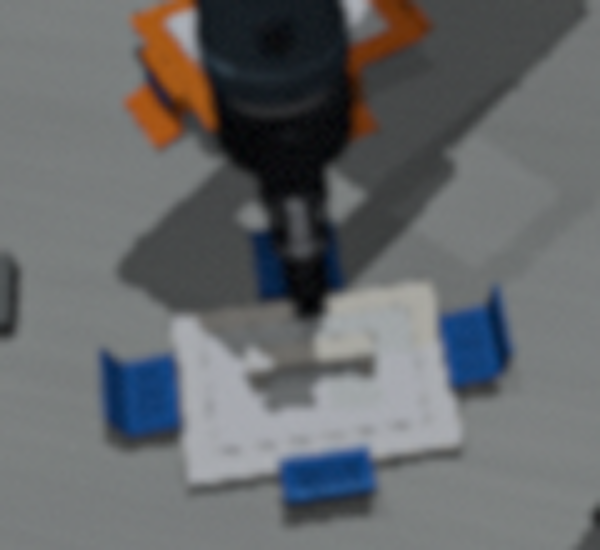

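The gripper is above the bar and lined up with it. I'll descend and close.

>>> send_rows(
  travel=[
    [0.03,0,0.002],
    [0.055,0,0.0028],
    [0.07,0,0.0028],
    [0.08,0,0.0028],
    [0.088,0,0.0028],
    [0.093,0,0.0028],
    [0.093,0,0.0028],
    [0.093,0,0.0028],
  ],
  turn=[
    [0,0,0],
    [0,0,0],
    [0,0,0],
    [0,0,0],
    [0,0,0],
    [0,0,0],
    [0,0,0],
    [0,0,0],
  ],
)

```text
t: 2.7
position: [0.5324, -0.1596, 0.0281]
tcp_rot: [0.591, 0.388, 0.591, -0.388]
wrist_force: [0.3, -0.2, 0.4]
finger_gap: 0.0512
```

>>> send_rows(
  travel=[
    [0,0,0],
    [0,0,0],
    [0,0,0],
    [0,0,0],
    [0,0,0],
    [0,0,0],
    [0,0,0],
    [0,0,0],
  ],
  turn=[
    [0,0,0],
    [0,0,0],
    [0,0,0],
    [0,0,0],
    [0,0,0],
    [0,0,0],
    [0,0,0],
    [0,0,0],
  ],
  claw=0,
  newtons=50,
)

```text
t: 3.37
position: [0.5322, -0.16, 0.0283]
tcp_rot: [0.591, 0.388, 0.591, -0.388]
wrist_force: [-3.5, -0.6, 6.1]
finger_gap: 0.0171
```

>>> send_rows(
  travel=[
    [-0.005,0,0],
    [-0.015,0,0],
    [-0.03,0,0],
    [-0.05,0,0],
    [-0.07,0,0],
    [-0.09,0,0],
    [-0.105,0,0],
    [-0.11,0,0],
    [-0.11,0,0],
    [-0.11,0,0],
  ],
  turn=[
    [0,0,0],
    [0,0,0],
    [0,0,0],
    [0,0,0],
    [0,0,0],
    [0,0,0],
    [0,0,0],
    [0,0,0],
    [0,0,0],
    [0,0,0],
  ],
)

```text
t: 4.2
position: [0.5315, -0.1593, 0.1369]
tcp_rot: [0.591, 0.388, 0.591, -0.388]
wrist_force: [0.2, 0.1, -3.8]
finger_gap: 0.0166
```

Run:
```python
from h import *
o,c,R=cur();print(c,o['t'],o['wrist_force'],o['finger_gap'])
plan([.5786,.1388,.150],-13.5)
```

```text
[ 0.53147016 -0.15932519  0.13691001] 4.2 [ 0.20209734  0.08182784 -3.83945686] 0.016569592833282343
to [0.5786 0.1388 0.15  ] -13.5 travel [-0.013   0.1617 -0.2549] turn [ 6.44e-01 -4.00e-04  5.00e-04] rows~ 7.2
```

>>> send_rows(
  travel=[
    [-0.006,0.01,-0.016],
    [-0.013,0.03,-0.047],
    [-0.013,0.05,-0.078],
    [-0.013,0.07,-0.11],
    [-0.013,0.09,-0.141],
    [-0.013,0.11,-0.172],
    [-0.013,0.13,-0.204],
    [-0.013,0.147,-0.231],
    [-0.013,0.157,-0.247],
    [-0.013,0.1617,-0.2549],
    [-0.013,0.1617,-0.2549],
    [-0.013,0.1617,-0.2549],
  ],
  turn=[
    [0.05,0,0],
    [0.12,0,0],
    [0.2,0,0],
    [0.28,0,0],
    [0.36,0,0],
    [0.44,0,0],
    [0.52,0,0],
    [0.6,0,0],
    [0.644,0,0],
    [0.644,0,0],
    [0.644,0,0],
    [0.644,0,0],
  ],
)

```text
t: 5.2
position: [0.5782, 0.1382, 0.149]
tcp_rot: [-0.438, -0.554, -0.439, 0.556]
wrist_force: [-0.0, -0.2, -4.7]
finger_gap: 0.0167
```

Run:
```python
from h import *
import pickle
o,c,R=cur();print(c,o['t'],o['wrist_force'],o['finger_gap'])
for n in('top','scene'):
    im=cam(n); pickle.dump(im,open(f'{n}1.pkl','wb')); u,v=proj(im,c[None])[0].astype(int); print(n,(u,v))
    a=max(0,v-55);b=max(0,u-65);print('off',b,a)
    cv2.imwrite(f'pics/b_{n}.png',cv2.resize(im['pixels'][a:v+60,b:u+65],None,fx=6,fy=6,interpolation=cv2.INTER_CUBIC))
    P=cloud(im);px=im['pixels'].astype(int)
    d=np.linalg.norm(P[...,:2]-c[:2],axis=2)
    w=(px.min(2)>90)&(d<.12)&(P[...,2]>.128)&(P[...,2]<.150); q=P[w]
    print(w.sum(),cv2.minAreaRect(q[:,:2].astype(np.float32)*1000),np.median(q[:,2]))
    A=np.c_[q[:,:2]-c[:2],np.ones(len(q))]; print('plane',np.linalg.lstsq(A,q[:,2],rcond=None)[0])
```

```text
[0.57817554 0.13820099 0.14900647] 5.2 [-0.04934367 -0.21189523 -4.73888997] 0.01672457548857569
top (np.int64(209), np.int64(169))
off 144 114
1507 ((593.4395141601562, 134.46485900878906), (168.9107208251953, 155.4999237060547), 75.7124252319336) 0.14033015533913826
plane [-0.0045503  0.0018602  0.1404138]
scene (np.int64(313), np.int64(229))
off 248 174
1773 ((580.3287353515625, 138.83546447753906), (172.28302001953125, 132.5523223876953), 76.39299011230469) 0.14086737043625183
plane [5.79631668e-05 2.94781605e-04 1.40804064e-01]
```

View pics/b_top.png

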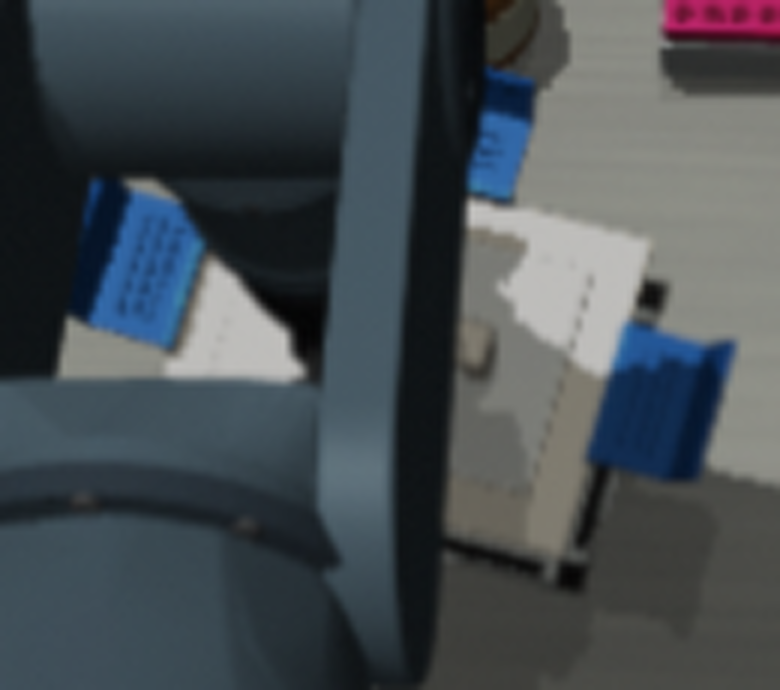

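View pics/b_scene.png

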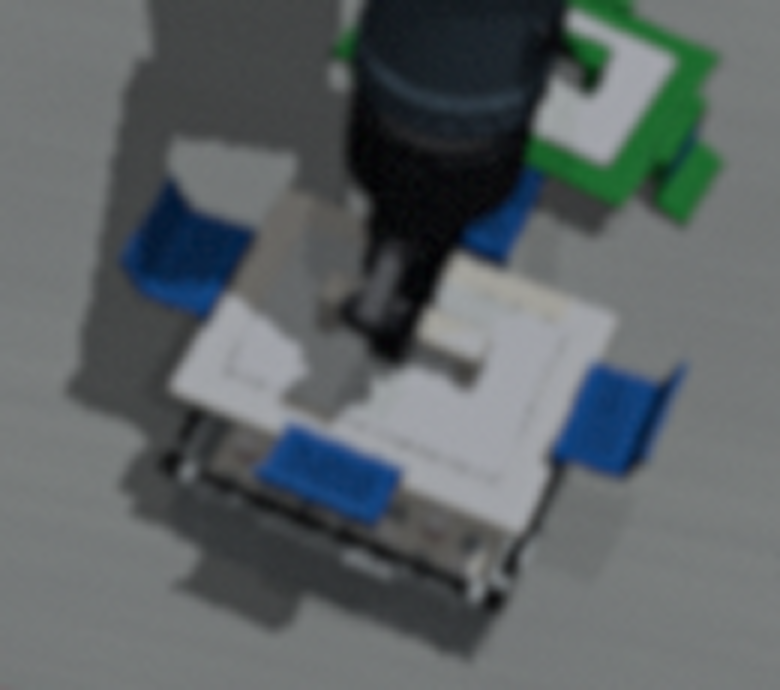

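The scene view shows the lid level above the carrier. Its visible plate corners in the crop are (618,320), (515,530) and (170,388). I'll compare these with the carrier's.

Run:
```python
from h import *
import pickle
im=pickle.load(open('scene1.pkl','rb'))
f=lambda c,o,z,im:unproj(im,*((np.array(c,float)+.5)/6-.5+o).T,z)[:,:2]*1000
p=f([(618,318),(515,532),(168,388)],(248,174),.1405,im); e=np.diff(p,axis=0); print('scene lid',(p[0]+p[2])/2,np.linalg.norm(e,axis=1),np.degrees(np.arctan2(e[:,1],e[:,0])))
g=f([(502,608),(160,470)],(248,174),.072,im);print('carrier corners',g, 'expected')
im=pickle.load(open('top1.pkl','rb'))
p2=f([(652,237),(572,562)],(144,114),.1405,im);e=p2[1]-p2[0];print('top lid right edge',p2,np.linalg.norm(e),np.degrees(np.arctan2(e[1],e[0])))
g2=f([(668,283),(585,592)],(144,114),.072,im);print('carr right corners',g2)
for nm,C,yaw in(('C',(578.6,138.8),-13.5),):
    a=np.radians(yaw);R=np.array([[np.cos(a),-np.sin(a)],[np.sin(a),np.cos(a)]])
    for s in((65.5,85.5),(65.5,-85.5),(-65.5,-85.5),(-65.5,85.5)): print('pred lid corner',s,C+R@s)
```

```text
scene lid [580.47437895 139.07046928] [129.17580909 167.32843232] [ -14.67983244 -103.36702259]
carrier corners [[661.65086761 208.47853262]
 [625.11430299  40.1150975 ]] expected
top lid right edge [[623.6643424   41.49473778]
 [493.2021272   67.44502355]] 133.01806992639416 168.750110814283
carr right corners [[624.93579339  37.10629364]
 [492.33941358  66.60866597]]
pred lid corner (65.5, 85.5) [662.2498084  206.64695686]
pred lid corner (65.5, -85.5) [622.33065118  40.37170047]
pred lid corner (-65.5, -85.5) [494.9501916   70.95304314]
pred lid corner (-65.5, 85.5) [534.86934882 237.22829953]
```

>>> send_rows(
  travel=[
    [0.01,0,0],
    [0.02,0,0],
    [0.03,0,0],
    [0.038,0,0],
    [0.043,0,0],
    [0.045,0,0],
    [0.045,0,0],
    [0.045,0,0],
  ],
  turn=[
    [0,0,0],
    [0,0,0],
    [0,0,0],
    [0,0,0],
    [0,0,0],
    [0,0,0],
    [0,0,0],
    [0,0,0],
  ],
)

```text
t: 5.97
position: [0.5793, 0.1386, 0.1055]
tcp_rot: [0.438, 0.555, 0.438, -0.555]
wrist_force: [0.2, 0.1, -3.6]
finger_gap: 0.0171
```

```bash
cat > look.py <<'E'
from h import *
import pickle,sys
tag=sys.argv[1]
o,c,R=cur();print(c.round(4),o['t'],o['wrist_force'].round(1),o['finger_gap'])
ctr=np.array([[.5786,.1388,.085]])
for n in('top','scene'):
    im=cam(n); pickle.dump(im,open(f'{n}_{tag}.pkl','wb')); u,v=proj(im,ctr)[0].astype(int)
    a=max(0,v-55);b=max(0,u-65);print(n,'off',b,a)
    cv2.imwrite(f'pics/{tag}_{n}.png',cv2.resize(im['pixels'][a:v+55,b:u+65],None,fx=6,fy=6,interpolation=cv2.INTER_CUBIC))
E
python3 look.py c
```

```text
[0.5793 0.1386 0.1055] 5.9667 [ 0.2  0.1 -3.6] 0.017143750174387358
top off 148 121
scene off 246 187
```

View pics/c_scene.png

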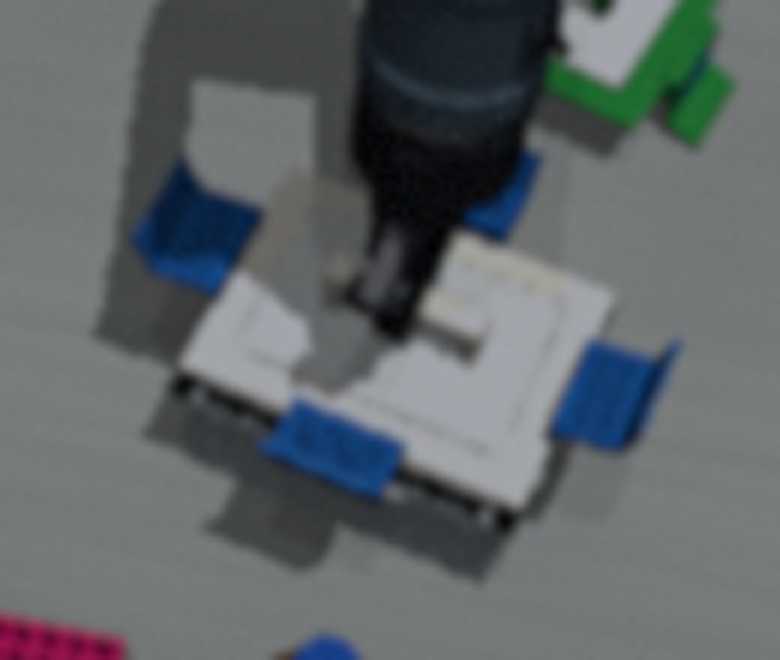

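View pics/c_top.png

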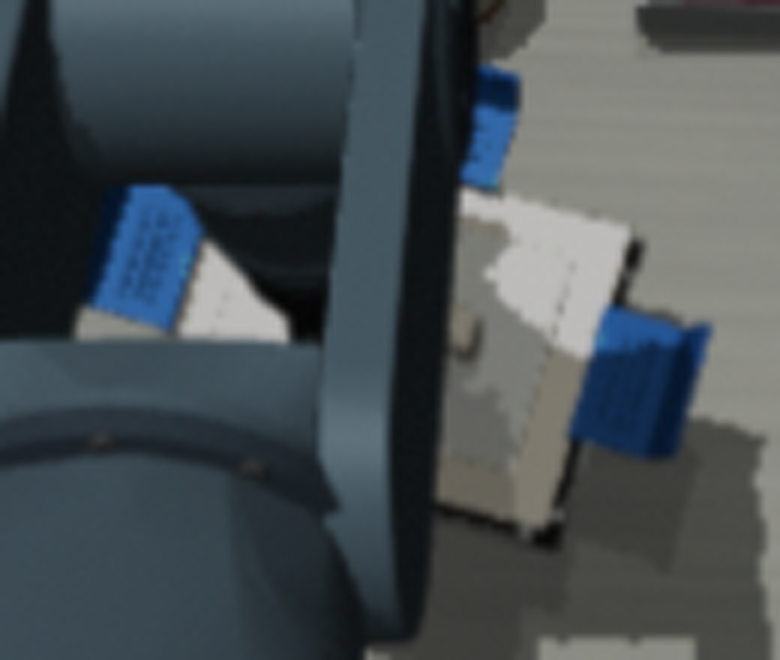

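Run:
```python
from h import *
import pickle
f=lambda c,o,z,im:unproj(im,*((np.array(c,float)+.5)/6-.5+o).T,z)[:,:2]*1000
a=np.radians(-13.5);R=np.array([[np.cos(a),-np.sin(a)],[np.sin(a),np.cos(a)]])
im=pickle.load(open('scene_c.pkl','rb'));o=(246,187)
l=f([(617,292),(522,510),(178,360)],o,.097,im); g=f([(515,528),(170,390)],o,.072,im)
print('scene lid in C frame',((l-[578.6,138.8])@R).round(1).tolist(),'carrier',((g-[578.6,138.8])@R).round(1).tolist())
im=pickle.load(open('top_c.pkl','rb'));o=(148,121)
l=f([(637,224),(543,542)],o,.097,im); g=f([(650,236),(562,548)],o,.072,im)
print('top lid',((l-[578.6,138.8])@R).round(1).tolist(),'carrier',((g-[578.6,138.8])@R).round(1).tolist())
for n in('scene','top'):
    im=pickle.load(open(n+'_c.pkl','rb'));P=cloud(im);px=im['pixels'].astype(int)
    q=P.reshape(-1,3); k=(abs(q[:,2]-.097)<.004)&(px.reshape(-1,3).min(1)>70); q=(q[k][:,:2]*1000-[578.6,138.8])@R
    q=q[(abs(q)<[75,95]).all(1)];print(n,np.percentile(q,[.5,99.5],axis=0).round(1).tolist())
```

```text
scene lid in C frame [[-64.0, 87.2], [67.7, 88.3], [65.5, -84.2]] carrier [[63.3, 87.2], [67.7, -86.4]]
top lid [[68.2, -86.0], [-69.2, -85.0]] carrier [[71.6, -89.9], [-66.1, -90.5]]
scene [[-62.2, -82.2], [67.5, 86.4]]
top [[-61.6, -83.6], [65.3, 84.7]]
```

>>> send_rows(
  travel=[
    [0.002,0,0.0012],
    [0.004,0,0.0012],
    [0.006,0,0.0012],
    [0.008,0,0.0012],
    [0.009,0,0.0012],
    [0.009,0,0.0012],
  ],
  turn=[
    [0,0,0],
    [0,0,0],
    [0,0,0],
    [0,0,0],
    [0,0,0],
    [0,0,0],
  ],
)

```text
t: 6.57
position: [0.5785, 0.1374, 0.0959]
tcp_rot: [-0.438, -0.555, -0.438, 0.556]
wrist_force: [0.0, -0.6, -4.1]
finger_gap: 0.0168
```

>>> send_rows(
  travel=[
    [0.001,0,0],
    [0.002,0,0],
    [0.003,0,0],
    [0.003,0,0],
  ],
  turn=[
    [0,0,0],
    [0,0,0],
    [0,0,0],
    [0,0,0],
  ],
)

```text
t: 6.9
position: [0.5786, 0.1374, 0.0931]
tcp_rot: [-0.438, -0.555, -0.438, 0.555]
wrist_force: [0.1, -0.1, -3.8]
finger_gap: 0.0168
```

>>> send_rows(
  travel=[
    [0.001,0,0],
    [0.002,0,0],
    [0.003,0,0],
    [0.003,0,0],
    [0.003,0,0],
  ],
  turn=[
    [0,0,0],
    [0,0,0],
    [0,0,0],
    [0,0,0],
    [0,0,0],
  ],
)

```text
t: 7.32
position: [0.5785, 0.1375, 0.0902]
tcp_rot: [-0.438, -0.555, -0.438, 0.555]
wrist_force: [-1.4, 1.2, -3.1]
finger_gap: 0.0166
```

>>> send_rows(
  travel=[
    [0.0005,0,0],
    [0.001,0,0],
    [0.0015,0,0],
    [0.0015,0,0],
  ],
  turn=[
    [0,0,0],
    [0,0,0],
    [0,0,0],
    [0,0,0],
  ],
)

```text
t: 7.65
position: [0.5783, 0.1376, 0.0895]
tcp_rot: [-0.438, -0.555, -0.438, 0.556]
wrist_force: [-6.2, 0.5, 4.3]
finger_gap: 0.017
```

>>> send_rows(
  travel=[
    [0,-0.0004,0],
    [0,-0.0008,0],
    [0,-0.001,0],
    [0,-0.001,0],
  ],
  turn=[
    [0,0,0],
    [0,0,0],
    [0,0,0],
    [0,0,0],
  ],
)

```text
t: 7.98
position: [0.5782, 0.1376, 0.0894]
tcp_rot: [0.438, 0.556, 0.438, -0.555]
wrist_force: [-3.0, -0.5, 3.3]
finger_gap: 0.0169
```

>>> send_rows(
  travel=[
    [0.0005,0,0],
    [0.001,0,0],
    [0.001,0,0],
  ],
  turn=[
    [0,0,0],
    [0,0,0],
    [0,0,0],
  ],
)

```text
t: 8.23
position: [0.578, 0.1376, 0.089]
tcp_rot: [0.438, 0.555, 0.438, -0.555]
wrist_force: [-7.6, 0.5, 8.6]
finger_gap: 0.0166
```

>>> send_rows(
  travel=[
    [0,-0.0006,0],
    [0,-0.0012,0],
    [0,-0.0015,0],
    [0,-0.0015,0],
  ],
  turn=[
    [0,0,0],
    [0,0,0],
    [0,0,0],
    [0,0,0],
  ],
)

```text
t: 8.57
position: [0.5779, 0.1377, 0.0889]
tcp_rot: [0.439, 0.556, 0.437, -0.554]
wrist_force: [-0.1, -1.1, 5.4]
finger_gap: 0.0163
```

```bash
python3 look.py d
python3 - <<'E'
from h import *
import pickle
o,c,R=cur(); print(o['ft_torque'],R.round(4).tolist())
im=pickle.load(open('scene_d.pkl','rb'));P=cloud(im);px=im['pixels'].astype(int)
q=P.reshape(-1,3);k=(abs(q[:,2]-.080)<.006)&(px.reshape(-1,3).min(1)>80)&(np.linalg.norm(q[:,:2]-[.5786,.1388],axis=1)<.1);q=q[k]
a=np.radians(-13.5);Rr=np.array([[np.cos(a),-np.sin(a)],[np.sin(a),np.cos(a)]])
l=(q[:,:2]-[.5786,.1388])@Rr; k=(abs(l)<[.062,.082]).all(1)
print(np.linalg.lstsq(np.c_[l[k],np.ones(k.sum())],q[k,2],rcond=None)[0],np.percentile(l*1000,[.5,99.5],axis=0))
E
```

```text
[0.5779 0.1377 0.0889] 8.5667 [-0.1 -1.1  5.4] 0.01632649191119804
top off 148 121
scene off 246 187
[-0.33428534 -0.37037417  0.04498096] [[0.0035, 0.9723, -0.2336], [-0.0003, -0.2336, -0.9723], [-1.0, 0.0035, -0.0006]]
[0.02207894 0.00321238 0.08068034] [[-62.22937198 -83.47477677]
 [ 65.88986233  84.49761287]]
```

View pics/d_scene.png

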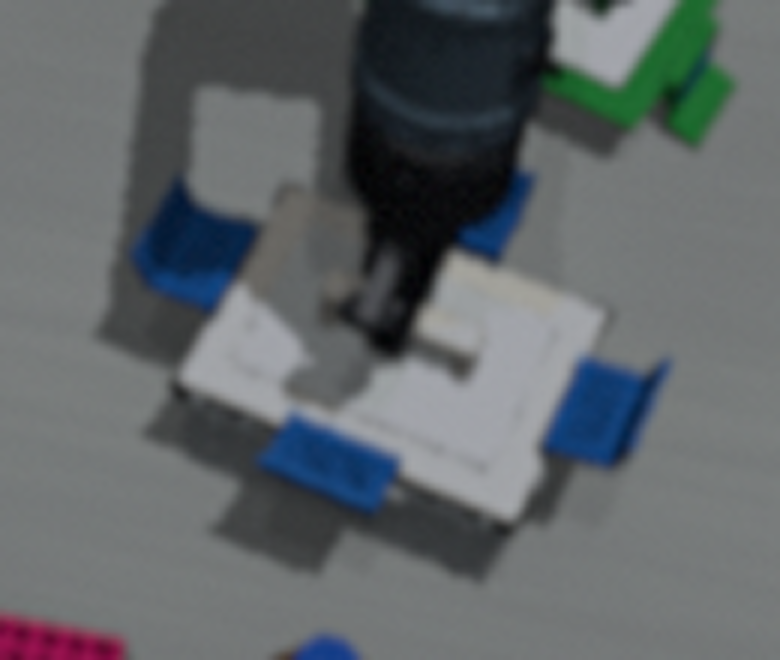

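>>> send_rows(
  travel=[
    [-0.001,0,0],
    [-0.002,0,0],
    [-0.002,-0.0008,0],
    [-0.002,-0.0012,0],
    [-0.002,-0.0012,0],
  ],
  turn=[
    [0,0,0],
    [0,0,0],
    [0,0,0],
    [0,0,0],
    [0,0,0],
  ],
)

```text
t: 9.08
position: [0.576, 0.1381, 0.0896]
tcp_rot: [0.438, 0.556, 0.437, -0.555]
wrist_force: [5.4, -1.7, -4.7]
finger_gap: 0.0164
```

```bash
cat > lidfit.py <<'E'
from h import *
import sys
def fit(ns=('scene',)):
    a=np.radians(-13.5);Rr=np.array([[np.cos(a),-np.sin(a)],[np.sin(a),np.cos(a)]])
    for n in ns:
        im=cam(n);P=cloud(im);px=im['pixels'].astype(int)
        q=P.reshape(-1,3);k=(abs(q[:,2]-.080)<.008)&(px.reshape(-1,3).min(1)>70)&(np.linalg.norm(q[:,:2]-[.5786,.1388],axis=1)<.11);q=q[k]
        l=(q[:,:2]-[.5786,.1388])@Rr; k=(abs(l)<[.060,.080]).all(1)&(np.abs(l[:,0])>.01)
        m=np.median(q[k,2]);k&=abs(q[:,2]-m)<.004
        s=np.linalg.lstsq(np.c_[l[k],np.ones(k.sum())],q[k,2],rcond=None)[0]
        print(n,k.sum(),'slope x,y',s[:2].round(4),'origin z',(s[2]-.019).round(4),'ext',np.percentile(l*1000,[.5,99.5],axis=0).round(1).tolist())
o,c,R=cur();print(c.round(4),o['t'],o['wrist_force'].round(1),o['ft_torque'].round(2)); fit(sys.argv[1:] or ('scene',))
E
python3 lidfit.py scene top
```

```text
[0.576  0.1381 0.0896] 9.0833 [ 5.4 -1.7 -4.7] [-0.19 -1.02  0.08]
scene 1226 slope x,y [0.0096 0.0041] origin z 0.0624 ext [[-65.9, -84.3], [64.7, 85.7]]
top 874 slope x,y [0.0066 0.0053] origin z 0.0623 ext [[-64.5, -85.8], [62.6, 83.2]]
```

>>> send_rows(
  travel=[
    [0,0.0006,0],
    [0,0.001,0],
    [0.001,0.001,0],
    [0.002,0.001,0],
    [0.002,0.001,0],
  ],
  turn=[
    [0,0,0],
    [0,0,0],
    [0,0,0],
    [0,0,0],
    [0,0,0],
  ],
)

```text
t: 9.6
position: [0.5762, 0.138, 0.0879]
tcp_rot: [0.438, 0.555, 0.438, -0.555]
wrist_force: [2.9, -0.3, -2.2]
finger_gap: 0.0169
```

```bash
python3 lidfit.py scene top
```

```text
[0.5762 0.138  0.0879] 9.6 [ 2.9 -0.3 -2.2] [-0.11 -0.62  0.06]
scene 1266 slope x,y [0.0032 0.0029] origin z 0.0609 ext [[-65.4, -84.0], [65.0, 85.1]]
top 875 slope x,y [0.0004 0.0023] origin z 0.0606 ext [[-64.8, -85.8], [63.7, 83.7]]
```

>>> send_rows(
  travel=[
    [0.0005,0.0002,0],
    [0.001,0.0004,0],
    [0.001,0.0004,0],
  ],
  turn=[
    [0,0,0],
    [0,0,0],
    [0,0,0],
  ],
)

```text
t: 9.95
position: [0.5763, 0.138, 0.0876]
tcp_rot: [-0.438, -0.555, -0.438, 0.555]
wrist_force: [-1.1, 0.1, 5.6]
finger_gap: 0.0166
```

```bash
python3 lidfit.py scene top
```

```text
[0.5763 0.138  0.0876] 9.95 [-1.1  0.1  5.6] [-0.14  0.11  0.05]
scene 1257 slope x,y [0.0039 0.0046] origin z 0.0604 ext [[-66.0, -84.0], [64.8, 85.1]]
top 857 slope x,y [-0.0022  0.007 ] origin z 0.0604 ext [[-64.6, -85.8], [62.9, 83.4]]
```

>>> send_rows(
  travel=[
    [0,0,0],
    [0,0,0],
    [0,0,0],
    [0,0,0],
    [0,0,0],
    [0,0,0],
  ],
  turn=[
    [0,0,0],
    [0,0,0],
    [0,0,0],
    [0,0,0],
    [0,0,0],
    [0,0,0],
  ],
  claw=0.5,
)

```text
t: 10.55
position: [0.5764, 0.138, 0.0867]
tcp_rot: [-0.438, -0.555, -0.438, 0.555]
wrist_force: [0.1, 0.5, 0.0]
finger_gap: 0.0427
```

>>> send_rows(
  travel=[
    [-0.005,0,0],
    [-0.02,0,0],
    [-0.04,0,0],
    [-0.07,0,0],
    [-0.1,0,0],
    [-0.1,0,0],
  ],
  turn=[
    [0,0,0],
    [0,0,0],
    [0,0,0],
    [0,0,0],
    [0,0,0],
    [0,0,0],
  ],
)

```text
t: 11.05
position: [0.5804, 0.1382, 0.1943]
tcp_rot: [0.44, 0.558, 0.435, -0.552]
wrist_force: [0.8, 0.4, 1.7]
finger_gap: 0.0429
```

```bash
python3 lidfit.py scene top; python3 look.py e
```

```text
[0.5804 0.1382 0.1943] 11.05 [0.8 0.4 1.7] [ 0.   -0.02 -0.01]
scene 1359 slope x,y [0.0016 0.0026] origin z 0.0605 ext [[-65.6, -84.0], [64.7, 85.3]]
top 1083 slope x,y [-0.0035  0.0033] origin z 0.0605 ext [[-64.7, -85.6], [63.7, 83.0]]
[0.5777 0.138  0.1891] 11.15 [ 0.2 -0.  -0.8] 0.04232970100446318
top off 148 121
scene off 246 187
```

View pics/e_scene.png

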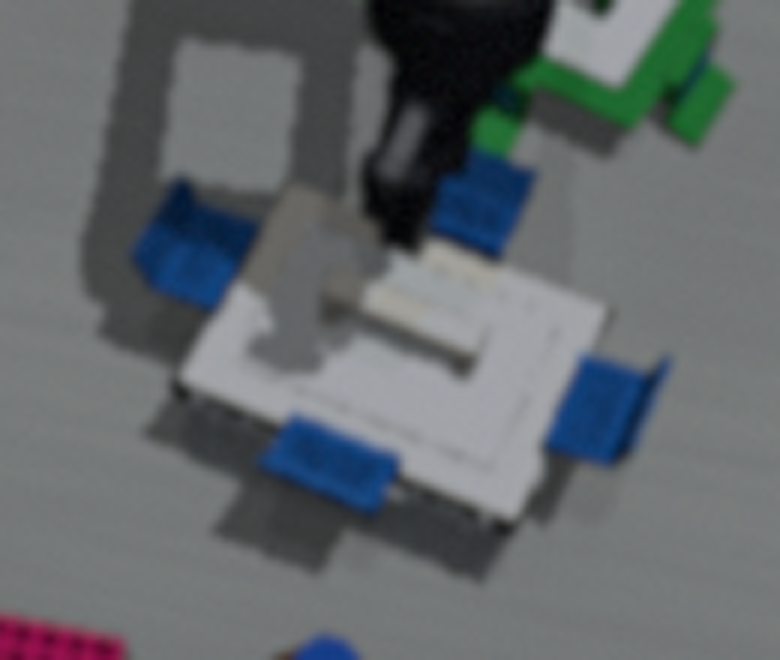

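```bash
cat >> h.py <<'E'
a_=np.radians(-13.5);RC=np.array([[np.cos(a_),-np.sin(a_)],[np.sin(a_),np.cos(a_)]])
LID=np.array([.5786,.1388])+RC@[-.00195,-.0001]
def clip(name,near=.0205,lat=0.):
    d={'front':(-1,0,.065,76.5),'back':(1,0,.065,76.5),'left':(0,1,.085,-13.5),'right':(0,-1,.085,-13.5)}[name]
    r=d[2]+near+.011; v=np.array([d[0]*r+(lat if d[0]==0 else 0),d[1]*r+(lat if d[1]==0 else 0)])
    return LID+RC@v,d[3]
E
python3 - <<'E'
from h import *
print(LID)
p,y=clip('right');plan([*p,.130],y)
o=sensors.get_obs();print(o['joint_positions'])
E
```

```text
[0.57668053 0.13915798]
to [0.5495 0.0259 0.13  ] -13.5 travel [0.0562 0.0005 0.1151] turn [0.     0.0003 0.0012] rows~ 3.1
[ 3.48027769e-02  2.61829377e-01  1.60438578e+00 -1.05631287e-05
  1.27662014e+00  2.70398301e-01]
```

>>> send_rows(
  travel=[
    [0,0,0.03],
    [0,0,0.07],
    [0.01,0,0.1],
    [0.03,0.0005,0.115],
    [0.05,0.0005,0.115],
    [0.056,0.0005,0.115],
    [0.056,0.0005,0.115],
    [0.056,0.0005,0.115],
  ],
  turn=[
    [0,0,0],
    [0,0,0],
    [0,0,0],
    [0,0,0],
    [0,0,0],
    [0,0,0],
    [0,0,0],
    [0,0,0],
  ],
  claw=0,
  newtons=40,
)

```text
t: 11.92
position: [0.5497, 0.0265, 0.1303]
tcp_rot: [-0.437, -0.555, -0.438, 0.556]
wrist_force: [1.0, 0.5, 0.4]
finger_gap: -0.0001
```

```bash
python3 look.py f
python3 - <<'E'
from h import *
p,y=clip('right');plan([*p,.130],y)
E
```

```text
[0.5497 0.0265 0.1303] 11.9167 [1.  0.5 0.4] -0.0001184405568887423
top off 148 121
scene off 246 187
to [0.5495 0.0259 0.13  ] -13.5 travel [ 0.0017 -0.0012  0.001 ] turn [ 0.0011 -0.0001 -0.0012] rows~ 0.1
```

View pics/f_scene.png

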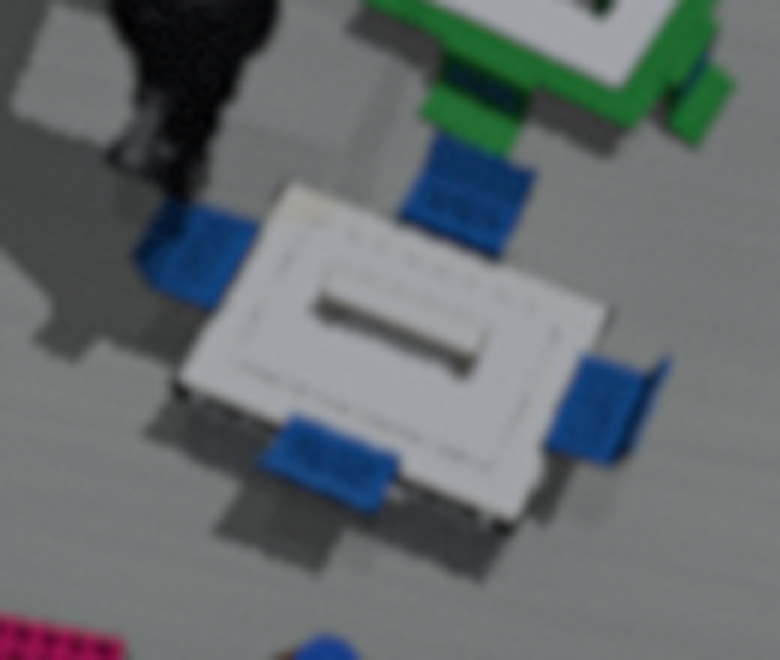

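View pics/f_top.png

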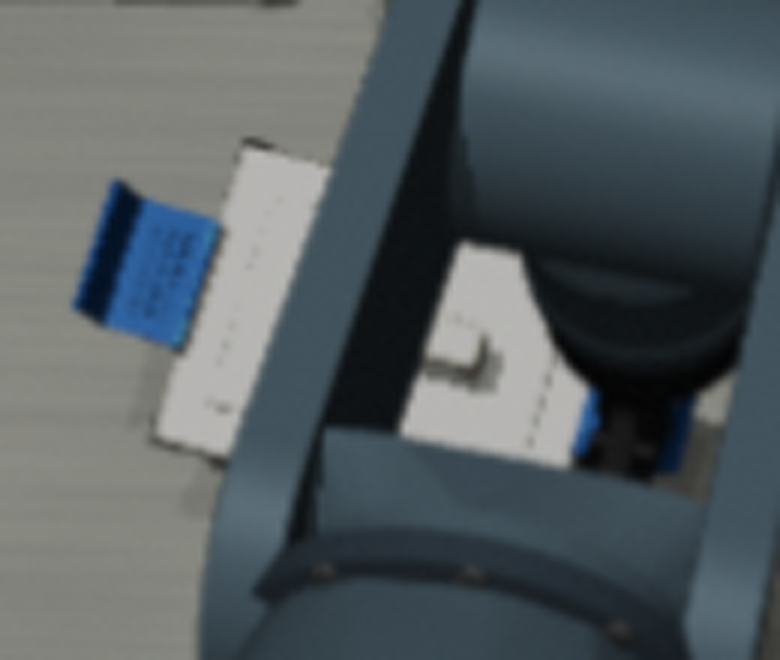

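Run:
```python
from h import *
import pickle
im=pickle.load(open('scene_f.pkl','rb'));P=cloud(im)
o,c,R=cur()
q=P.reshape(-1,3); q=q[(np.linalg.norm(q[:,:2]-c[:2],axis=1)<.06)&(q[:,2]>.124)]
l=(q-c)@R*1000
for b in range(-60,10,8):
    k=(l[:,0]>=b)&(l[:,0]<b+8)
    if k.sum()>3: print(b,k.sum(),'y',np.percentile(l[k,1],[2,98]).round(1),'z',np.percentile(l[k,2],[2,98]).round(1))
```

```text
-60 13 y [-35.8  34.4] z [-14.   3.]
-52 25 y [-27.   29.9] z [-14.1   4.6]
-44 4 y [-7.4 12.5] z [-13.9 -11.6]
-36 4 y [-1.5  7. ] z [-11.6  -9.3]
-28 6 y [-1.5 13.6] z [-11.5  -6.8]
-20 15 y [-1.8 16.1] z [-12.1   4.8]
-12 9 y [-2.7 14. ] z [-11.4   4.5]
-4 4 y [-2.8  7.1] z [-11.5  -7. ]
```

>>> send_rows(
  travel=[
    [0.008,0,0.0005],
    [0.016,0,0.0005],
    [0.022,0,0.0005],
    [0.025,0,0.0005],
    [0.025,0,0.0005],
  ],
  turn=[
    [0,0,0],
    [0,0,0],
    [0,0,0],
    [0,0,0],
    [0,0,0],
  ],
)

```text
t: 12.43
position: [0.5492, 0.0257, 0.1046]
tcp_rot: [-0.437, -0.555, -0.438, 0.556]
wrist_force: [-0.1, 0.5, 0.1]
finger_gap: 0.0002
```

>>> send_rows(
  travel=[
    [0.002,0,0],
    [0.004,0,0],
    [0.006,0,0],
    [0.008,0,0],
    [0.01,0,0],
  ],
  turn=[
    [0,0,0],
    [0,0,0],
    [0,0,0],
    [0,0,0],
    [0,0,0],
  ],
)

```text
t: 12.85
position: [0.5502, 0.0255, 0.0959]
tcp_rot: [0.438, 0.555, 0.438, -0.555]
wrist_force: [0.2, 0.8, 0.3]
finger_gap: -0.0001
```

>>> send_rows(
  travel=[
    [0.002,0,0],
    [0.004,0,0],
    [0.006,0,0],
    [0.008,0,0],
    [0.01,0,0],
  ],
  turn=[
    [0,0,0],
    [0,0,0],
    [0,0,0],
    [0,0,0],
    [0,0,0],
  ],
)

```text
t: 13.27
position: [0.5501, 0.0255, 0.0857]
tcp_rot: [0.438, 0.555, 0.438, -0.555]
wrist_force: [0.4, -0.0, -0.6]
finger_gap: -0.0003
```

>>> send_rows(
  travel=[
    [0.002,0,0],
    [0.004,0,0],
    [0.006,0,0],
    [0.008,0,0],
    [0.01,0,0],
  ],
  turn=[
    [0,0,0],
    [0,0,0],
    [0,0,0],
    [0,0,0],
    [0,0,0],
  ],
)

```text
t: 13.68
position: [0.5501, 0.0256, 0.0757]
tcp_rot: [0.438, 0.555, 0.438, -0.555]
wrist_force: [0.6, 1.9, 1.1]
finger_gap: -0.0001
```

```bash
python3 look.py g
```

```text
[0.5501 0.0256 0.0757] 13.6833 [0.6 1.9 1.1] -0.0001340237049504899
top off 148 121
scene off 246 187
```

View pics/g_scene.png

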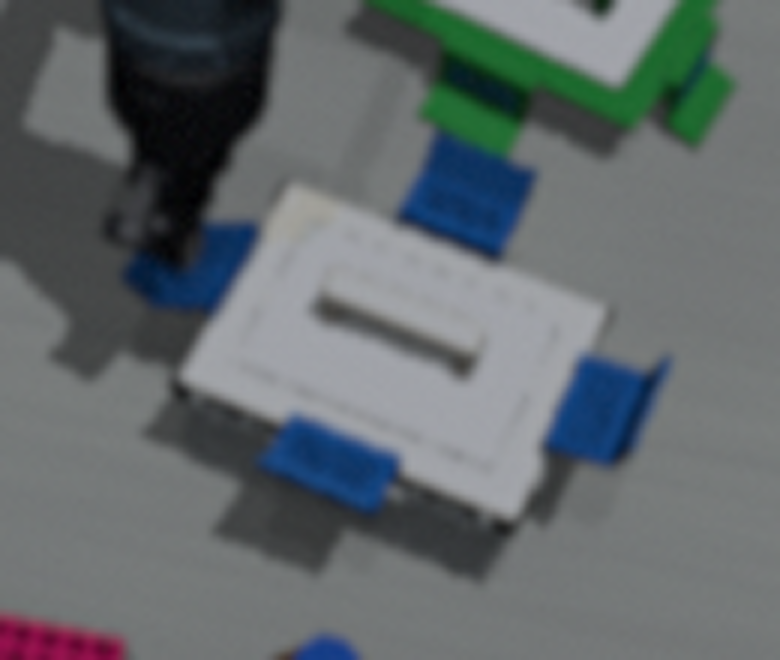

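The flap is folding, with the finger on it at about (170,250) in the crop. I'll keep going down.

>>> send_rows(
  travel=[
    [0.002,0,0],
    [0.004,0,0],
    [0.006,0,0],
    [0.008,0,0],
    [0.01,0,0],
  ],
  turn=[
    [0,0,0],
    [0,0,0],
    [0,0,0],
    [0,0,0],
    [0,0,0],
  ],
)

```text
t: 14.2
position: [0.5501, 0.0253, 0.0657]
tcp_rot: [-0.438, -0.555, -0.438, 0.555]
wrist_force: [0.3, -0.1, 1.6]
finger_gap: 0.0001
```

>>> send_rows(
  travel=[
    [0.002,0,0],
    [0.004,0,0],
    [0.006,0,0],
    [0.008,0,0],
  ],
  turn=[
    [0,0,0],
    [0,0,0],
    [0,0,0],
    [0,0,0],
  ],
)

```text
t: 14.53
position: [0.5501, 0.0256, 0.0576]
tcp_rot: [0.438, 0.555, 0.438, -0.555]
wrist_force: [0.5, 1.7, 1.4]
finger_gap: 0.0001
```

>>> send_rows(
  travel=[
    [0.001,0,0],
    [0.002,0,0],
    [0.003,0,0],
  ],
  turn=[
    [0,0,0],
    [0,0,0],
    [0,0,0],
  ],
)

```text
t: 14.78
position: [0.5501, 0.0257, 0.0548]
tcp_rot: [0.438, 0.555, 0.438, -0.555]
wrist_force: [-0.4, 0.5, 1.4]
finger_gap: 0.0001
```

>>> send_rows(
  travel=[
    [0.001,0,0],
    [0.002,0,0],
    [0.002,0,0],
  ],
  turn=[
    [0,0,0],
    [0,0,0],
    [0,0,0],
  ],
)

```text
t: 15.03
position: [0.5503, 0.0259, 0.0532]
tcp_rot: [0.438, 0.556, 0.438, -0.555]
wrist_force: [-1.6, 2.2, 5.0]
finger_gap: 0.0003
```

>>> send_rows(
  travel=[
    [0.001,0,0],
    [0.002,0,0],
    [0.002,0,0],
  ],
  turn=[
    [0,0,0],
    [0,0,0],
    [0,0,0],
  ],
)

```text
t: 15.28
position: [0.5507, 0.0261, 0.0518]
tcp_rot: [0.438, 0.556, 0.438, -0.555]
wrist_force: [-0.7, 2.4, 7.9]
finger_gap: 0.0003
```

>>> send_rows(
  travel=[
    [0.0005,0,0],
    [0.001,0,0],
    [0.001,0,0],
  ],
  turn=[
    [0,0,0],
    [0,0,0],
    [0,0,0],
  ],
)

```text
t: 15.53
position: [0.5508, 0.0263, 0.0511]
tcp_rot: [0.438, 0.556, 0.438, -0.555]
wrist_force: [-2.3, 4.4, 9.8]
finger_gap: -0.0001
```

>>> send_rows(
  travel=[
    [0.0005,0,0],
    [0.001,0,0],
    [0.001,0,0],
  ],
  turn=[
    [0,0,0],
    [0,0,0],
    [0,0,0],
  ],
)

```text
t: 15.78
position: [0.5511, 0.0263, 0.0503]
tcp_rot: [0.438, 0.556, 0.438, -0.554]
wrist_force: [-1.4, 4.4, 10.7]
finger_gap: 0.0002
```

```bash
python3 lidfit.py; python3 look.py i
```

```text
[0.5511 0.0263 0.0503] 15.7833 [-1.4  4.4 10.7] [0.86 0.24 0.03]
scene 1319 slope x,y [0.003  0.0196] origin z 0.0606 ext [[-67.2, -84.6], [65.1, 85.4]]
[0.5511 0.0263 0.0503] 15.8333 [-1.4  5.3 10.5] -4.997989228386539e-05
top off 148 121
scene off 246 187
```

View pics/i_scene.png

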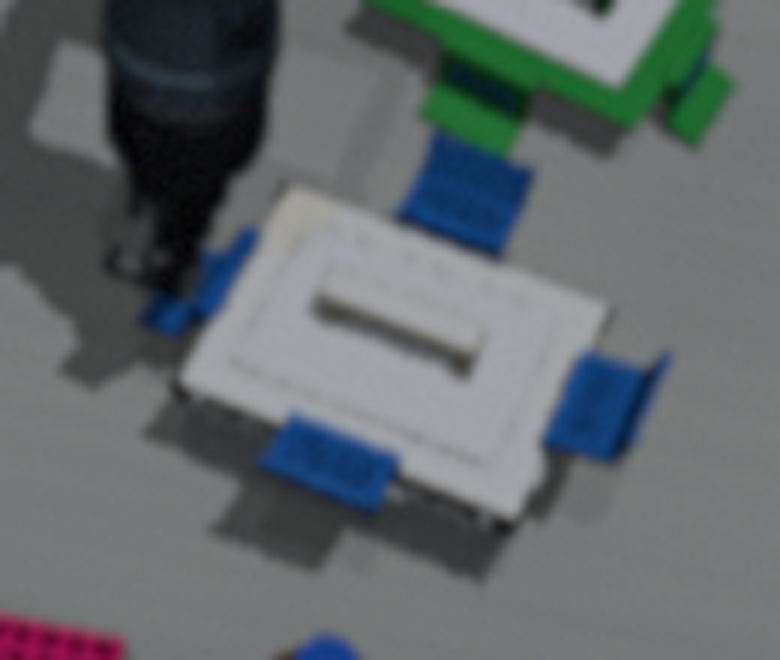

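>>> send_rows(
  travel=[
    [0.0005,0,0],
    [0.001,0,0],
    [0.001,0,0],
  ],
  turn=[
    [0,0,0],
    [0,0,0],
    [0,0,0],
  ],
)

```text
t: 16.18
position: [0.5513, 0.0262, 0.0494]
tcp_rot: [0.438, 0.556, 0.437, -0.554]
wrist_force: [-0.9, 4.9, 10.5]
finger_gap: 0.0002
```

>>> send_rows(
  travel=[
    [0.0005,0,0],
    [0.001,0,0],
    [0.001,0,0],
  ],
  turn=[
    [0,0,0],
    [0,0,0],
    [0,0,0],
  ],
)

```text
t: 16.43
position: [0.5516, 0.026, 0.0485]
tcp_rot: [0.438, 0.556, 0.437, -0.554]
wrist_force: [-0.4, 4.2, 9.9]
finger_gap: 0.0002
```

>>> send_rows(
  travel=[
    [0.0005,0,0],
    [0.001,0,0],
    [0.001,0,0],
  ],
  turn=[
    [0,0,0],
    [0,0,0],
    [0,0,0],
  ],
)

```text
t: 16.68
position: [0.5517, 0.0258, 0.0474]
tcp_rot: [0.439, 0.556, 0.437, -0.554]
wrist_force: [0.8, 2.3, 8.3]
finger_gap: 0.0002
```

Force is falling as the lip rides over the bead.

>>> send_rows(
  travel=[
    [0.0005,0,0],
    [0.001,0,0],
    [0.001,0,0],
  ],
  turn=[
    [0,0,0],
    [0,0,0],
    [0,0,0],
  ],
)

```text
t: 16.93
position: [0.5517, 0.0256, 0.0462]
tcp_rot: [0.439, 0.556, 0.437, -0.554]
wrist_force: [1.3, 2.2, 7.5]
finger_gap: -0.0001
```

>>> send_rows(
  travel=[
    [0.0005,0,0],
    [0.001,0,0],
    [0.001,0,0],
  ],
  turn=[
    [0,0,0],
    [0,0,0],
    [0,0,0],
  ],
)

```text
t: 17.18
position: [0.5512, 0.0254, 0.0447]
tcp_rot: [0.438, 0.556, 0.437, -0.555]
wrist_force: [0.3, -0.5, 3.7]
finger_gap: 0.0001
```

>>> send_rows(
  travel=[
    [0.0005,0,0],
    [0.001,0,0],
    [0.001,0,0],
  ],
  turn=[
    [0,0,0],
    [0,0,0],
    [0,0,0],
  ],
)

```text
t: 17.43
position: [0.5493, 0.0255, 0.0422]
tcp_rot: [-0.437, -0.555, -0.438, 0.556]
wrist_force: [-0.0, -0.3, -0.4]
finger_gap: 0.0001
```

>>> send_rows(
  travel=[
    [0.0005,0,0],
    [0.001,0,0],
    [0.001,0,0],
  ],
  turn=[
    [0,0,0],
    [0,0,0],
    [0,0,0],
  ],
)

```text
t: 17.68
position: [0.5497, 0.0255, 0.0416]
tcp_rot: [-0.438, -0.555, -0.438, 0.556]
wrist_force: [-0.7, -0.4, 1.8]
finger_gap: -0.0002
```

>>> send_rows(
  travel=[
    [0.0005,0,0],
    [0.001,0,0],
    [0.001,0,0],
  ],
  turn=[
    [0,0,0],
    [0,0,0],
    [0,0,0],
  ],
)

```text
t: 17.93
position: [0.5501, 0.0255, 0.041]
tcp_rot: [0.438, 0.555, 0.438, -0.555]
wrist_force: [-1.9, -0.4, 2.6]
finger_gap: 0.0003
```

>>> send_rows(
  travel=[
    [-0.02,0,0.001],
    [-0.05,0,0.001],
    [-0.09,0,0.001],
    [-0.13,0,0],
    [-0.13,0,0],
  ],
  turn=[
    [0,0,0],
    [0,0,0],
    [0,0,0],
    [0,0,0],
    [0,0,0],
  ],
)

```text
t: 18.35
position: [0.5552, 0.0249, 0.1795]
tcp_rot: [0.442, 0.559, 0.434, -0.552]
wrist_force: [2.5, 0.4, 1.7]
finger_gap: -0.0001
```

```bash
python3 lidfit.py; python3 look.py j
python3 - <<'E'
from h import *
p,y=clip('left');plan([*p,.18],y)
E
```

```text
[0.5552 0.0249 0.1795] 18.35 [2.5 0.4 1.7] [-0.02 -0.09  0.02]
scene 1342 slope x,y [0.0002 0.0103] origin z 0.0602 ext [[-67.7, -84.1], [64.9, 85.2]]
[0.5536 0.025  0.176 ] 18.4 [0.1 0.4 0.4] 8.123594558119065e-05
top off 148 121
scene off 246 187
to [0.6039 0.2524 0.18  ] -13.5 travel [-0.009  -0.0007 -0.2332] turn [ 0.     -0.0001 -0.001 ] rows~ 5.6
```

View pics/j_scene.png

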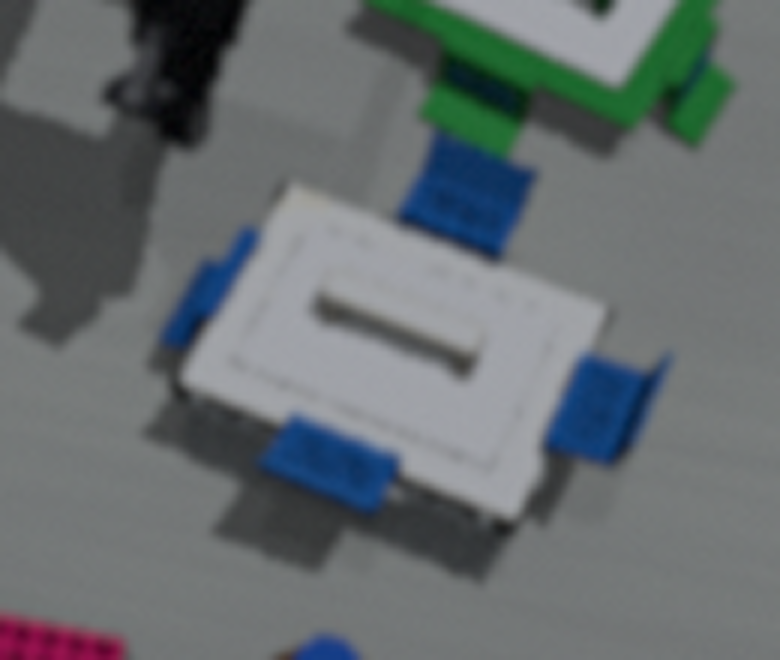

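The right clip stays folded at (210,290) with the finger gone. The left one is next.

>>> send_rows(
  travel=[
    [-0.009,0,-0.03],
    [-0.009,0,-0.065],
    [-0.009,0,-0.105],
    [-0.009,0,-0.145],
    [-0.009,0,-0.185],
    [-0.009,0,-0.215],
    [0,0,-0.233],
    [0.02,0,-0.233],
    [0.04,0,-0.233],
    [0.04,0,-0.233],
    [0.04,0,-0.233],
  ],
  turn=[
    [0,0,0],
    [0,0,0],
    [0,0,0],
    [0,0,0],
    [0,0,0],
    [0,0,0],
    [0,0,0],
    [0,0,0],
    [0,0,0],
    [0,0,0],
    [0,0,0],
  ],
)

```text
t: 19.42
position: [0.6021, 0.2516, 0.1274]
tcp_rot: [-0.437, -0.553, -0.439, 0.557]
wrist_force: [-0.3, -0.3, 0.5]
finger_gap: -0.0002
```

Run:
```python
from h import *
p,y=clip('left');plan([*p,.078],y)
```

```text
to [0.6039 0.2524 0.078 ] -13.5 travel [ 0.0494  0.0018 -0.0014] turn [0.0001 0.003  0.0061] rows~ 1.2
```

>>> send_rows(
  travel=[
    [0.002,0.0007,-0.0008],
    [0.004,0.0007,-0.0008],
    [0.006,0.0007,-0.0008],
    [0.008,0.0007,-0.0008],
    [0.01,0.0007,-0.0008],
    [0.012,0.0007,-0.0008],
    [0.014,0.0007,-0.0008],
    [0.016,0.0007,-0.0008],
  ],
  turn=[
    [0,0,0],
    [0,0,0],
    [0,0,0],
    [0,0,0],
    [0,0,0],
    [0,0,0],
    [0,0,0],
    [0,0,0],
  ],
)

```text
t: 20.08
position: [0.6053, 0.2527, 0.1147]
tcp_rot: [0.438, 0.555, 0.438, -0.555]
wrist_force: [0.0, 0.0, -0.2]
finger_gap: -0.0003
```

>>> send_rows(
  travel=[
    [0.002,0,0],
    [0.004,0,0],
    [0.006,0,0],
    [0.008,0,0],
    [0.01,0,0],
  ],
  turn=[
    [0,0,0],
    [0,0,0],
    [0,0,0],
    [0,0,0],
    [0,0,0],
  ],
)

```text
t: 20.5
position: [0.6053, 0.2527, 0.1047]
tcp_rot: [-0.438, -0.555, -0.438, 0.555]
wrist_force: [-0.0, -0.0, 0.0]
finger_gap: 0.0
```

>>> send_rows(
  travel=[
    [0.002,0,0],
    [0.004,0,0],
    [0.006,0,0],
    [0.008,0,0],
    [0.01,0,0],
  ],
  turn=[
    [0,0,0],
    [0,0,0],
    [0,0,0],
    [0,0,0],
    [0,0,0],
  ],
)

```text
t: 20.92
position: [0.6053, 0.2526, 0.0946]
tcp_rot: [-0.438, -0.555, -0.438, 0.555]
wrist_force: [-0.1, -0.8, 0.6]
finger_gap: -0.0
```

>>> send_rows(
  travel=[
    [0.002,0,0],
    [0.004,0,0],
    [0.006,0,0],
    [0.008,0,0],
    [0.01,0,0],
  ],
  turn=[
    [0,0,0],
    [0,0,0],
    [0,0,0],
    [0,0,0],
    [0,0,0],
  ],
)

```text
t: 21.33
position: [0.6053, 0.2527, 0.0847]
tcp_rot: [0.438, 0.555, 0.438, -0.555]
wrist_force: [0.3, 0.6, 0.4]
finger_gap: 0.0
```

```bash
python3 look.py k
```

```text
[0.6053 0.2527 0.0847] 21.3333 [0.3 0.6 0.4] 4.0809303468905314e-05
top off 148 121
scene off 246 187
```

View pics/k_scene.png

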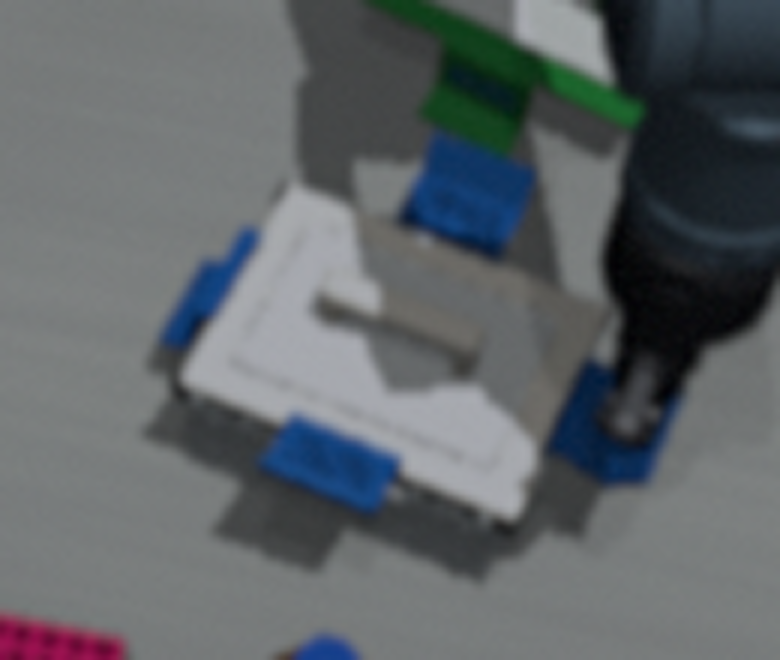

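>>> send_rows(
  travel=[
    [0.002,0,0],
    [0.004,0,0],
    [0.006,0,0],
    [0.008,0,0],
    [0.01,0,0],
    [0.012,0,0],
    [0.014,0,0],
    [0.016,0,0],
    [0.018,0,0],
    [0.02,0,0],
  ],
  turn=[
    [0,0,0],
    [0,0,0],
    [0,0,0],
    [0,0,0],
    [0,0,0],
    [0,0,0],
    [0,0,0],
    [0,0,0],
    [0,0,0],
    [0,0,0],
  ],
)

```text
t: 22.27
position: [0.6053, 0.2527, 0.0647]
tcp_rot: [-0.438, -0.555, -0.438, 0.555]
wrist_force: [-0.0, -1.1, 1.2]
finger_gap: 0.0003
```

>>> send_rows(
  travel=[
    [0.002,0,0],
    [0.004,0,0],
    [0.006,0,0],
    [0.008,0,0],
    [0.009,0,0],
  ],
  turn=[
    [0,0,0],
    [0,0,0],
    [0,0,0],
    [0,0,0],
    [0,0,0],
  ],
)

```text
t: 22.68
position: [0.6052, 0.2527, 0.0555]
tcp_rot: [-0.438, -0.555, -0.438, 0.555]
wrist_force: [-0.5, -0.1, 0.8]
finger_gap: 0.0005
```

>>> send_rows(
  travel=[
    [0.001,0,0],
    [0.002,0,0],
    [0.002,0,0],
  ],
  turn=[
    [0,0,0],
    [0,0,0],
    [0,0,0],
  ],
)

```text
t: 22.93
position: [0.6054, 0.2526, 0.0539]
tcp_rot: [0.438, 0.555, 0.438, -0.555]
wrist_force: [-1.1, -1.8, 2.2]
finger_gap: -0.0
```

>>> send_rows(
  travel=[
    [0.0005,0,0],
    [0.001,0,0],
    [0.001,0,0],
  ],
  turn=[
    [0,0,0],
    [0,0,0],
    [0,0,0],
  ],
)

```text
t: 23.18
position: [0.6055, 0.2526, 0.053]
tcp_rot: [0.438, 0.555, 0.438, -0.555]
wrist_force: [0.0, -1.5, 2.3]
finger_gap: -0.0
```

>>> send_rows(
  travel=[
    [0.0005,0,0],
    [0.001,0,0],
    [0.001,0,0],
  ],
  turn=[
    [0,0,0],
    [0,0,0],
    [0,0,0],
  ],
)

```text
t: 23.43
position: [0.6055, 0.2526, 0.052]
tcp_rot: [0.438, 0.555, 0.438, -0.555]
wrist_force: [0.9, -0.8, 3.9]
finger_gap: -0.0001
```

>>> send_rows(
  travel=[
    [0.0005,0,0],
    [0.001,0,0],
    [0.001,0,0],
  ],
  turn=[
    [0,0,0],
    [0,0,0],
    [0,0,0],
  ],
)

```text
t: 23.68
position: [0.6055, 0.2526, 0.0512]
tcp_rot: [0.438, 0.555, 0.438, -0.555]
wrist_force: [-1.6, -2.1, 5.8]
finger_gap: -0.0001
```

>>> send_rows(
  travel=[
    [0.0005,0,0],
    [0.001,0,0],
    [0.001,0,0],
  ],
  turn=[
    [0,0,0],
    [0,0,0],
    [0,0,0],
  ],
)

```text
t: 23.93
position: [0.6056, 0.2525, 0.0505]
tcp_rot: [0.438, 0.555, 0.438, -0.555]
wrist_force: [-0.2, -2.3, 8.2]
finger_gap: -0.0
```

>>> send_rows(
  travel=[
    [0.0005,0,0],
    [0.001,0,0],
    [0.001,0,0],
  ],
  turn=[
    [0,0,0],
    [0,0,0],
    [0,0,0],
  ],
)

```text
t: 24.18
position: [0.6058, 0.2526, 0.0499]
tcp_rot: [0.438, 0.555, 0.438, -0.555]
wrist_force: [-1.9, -3.7, 9.2]
finger_gap: 0.0005
```

>>> send_rows(
  travel=[
    [0.0005,0,0],
    [0.001,0,0],
    [0.001,0,0],
  ],
  turn=[
    [0,0,0],
    [0,0,0],
    [0,0,0],
  ],
)

```text
t: 24.43
position: [0.606, 0.2526, 0.0492]
tcp_rot: [0.438, 0.556, 0.437, -0.555]
wrist_force: [-1.9, -3.5, 10.2]
finger_gap: -0.0
```

>>> send_rows(
  travel=[
    [0.0005,0,0],
    [0.001,0,0],
    [0.001,0,0],
  ],
  turn=[
    [0,0,0],
    [0,0,0],
    [0,0,0],
  ],
)

```text
t: 24.68
position: [0.6061, 0.2526, 0.0484]
tcp_rot: [0.438, 0.556, 0.437, -0.555]
wrist_force: [-2.2, -3.7, 11.4]
finger_gap: 0.0001
```

>>> send_rows(
  travel=[
    [0.0005,0,0],
    [0.001,0,0],
    [0.001,0,0],
  ],
  turn=[
    [0,0,0],
    [0,0,0],
    [0,0,0],
  ],
)

```text
t: 24.93
position: [0.6063, 0.2525, 0.0476]
tcp_rot: [0.438, 0.556, 0.437, -0.555]
wrist_force: [-1.3, -4.0, 10.9]
finger_gap: -0.0001
```

>>> send_rows(
  travel=[
    [0.0005,0,0],
    [0.001,0,0],
    [0.001,0,0],
  ],
  turn=[
    [0,0,0],
    [0,0,0],
    [0,0,0],
  ],
)

```text
t: 25.18
position: [0.6065, 0.2526, 0.0467]
tcp_rot: [0.438, 0.556, 0.437, -0.555]
wrist_force: [-2.0, -3.0, 12.2]
finger_gap: -0.0007
```

>>> send_rows(
  travel=[
    [0.0005,0,0],
    [0.001,0,0],
    [0.001,0,0],
  ],
  turn=[
    [0,0,0],
    [0,0,0],
    [0,0,0],
  ],
)

```text
t: 25.43
position: [0.6067, 0.2527, 0.0456]
tcp_rot: [0.438, 0.556, 0.437, -0.554]
wrist_force: [-1.1, -1.8, 11.4]
finger_gap: 0.0
```

>>> send_rows(
  travel=[
    [0.0005,0,0],
    [0.001,0,0],
    [0.001,0,0],
  ],
  turn=[
    [0,0,0],
    [0,0,0],
    [0,0,0],
  ],
)

```text
t: 25.68
position: [0.6067, 0.2528, 0.0444]
tcp_rot: [0.438, 0.556, 0.437, -0.554]
wrist_force: [-0.3, -1.9, 9.0]
finger_gap: -0.0001
```

>>> send_rows(
  travel=[
    [0.0005,0,0],
    [0.001,0,0],
    [0.001,0,0],
  ],
  turn=[
    [0,0,0],
    [0,0,0],
    [0,0,0],
  ],
)

```text
t: 25.93
position: [0.6065, 0.2529, 0.043]
tcp_rot: [0.438, 0.556, 0.437, -0.554]
wrist_force: [0.6, -0.7, 7.6]
finger_gap: -0.0002
```

>>> send_rows(
  travel=[
    [0.0005,0,0],
    [0.001,0,0],
    [0.001,0,0],
  ],
  turn=[
    [0,0,0],
    [0,0,0],
    [0,0,0],
  ],
)

```text
t: 26.18
position: [0.6057, 0.2529, 0.0411]
tcp_rot: [0.438, 0.556, 0.438, -0.555]
wrist_force: [0.8, -0.4, 1.5]
finger_gap: 0.0003
```

>>> send_rows(
  travel=[
    [0.0005,0,0],
    [0.001,0,0],
    [0.001,0,0],
  ],
  turn=[
    [0,0,0],
    [0,0,0],
    [0,0,0],
  ],
)

```text
t: 26.43
position: [0.6045, 0.2527, 0.0389]
tcp_rot: [-0.437, -0.555, -0.438, 0.556]
wrist_force: [-0.2, 0.2, 0.1]
finger_gap: -0.0001
```

>>> send_rows(
  travel=[
    [0.0005,0,0],
    [0.001,0,0],
    [0.001,0,0],
  ],
  turn=[
    [0,0,0],
    [0,0,0],
    [0,0,0],
  ],
)

```text
t: 26.68
position: [0.605, 0.2527, 0.0385]
tcp_rot: [-0.438, -0.555, -0.438, 0.555]
wrist_force: [0.6, 0.8, -0.7]
finger_gap: 0.0
```

>>> send_rows(
  travel=[
    [-0.02,0,-0.001],
    [-0.05,0,-0.001],
    [-0.09,0,-0.001],
    [-0.13,0,0],
    [-0.14,0,0],
    [-0.14,0,0],
  ],
  turn=[
    [0,0,0],
    [0,0,0],
    [0,0,0],
    [0,0,0],
    [0,0,0],
    [0,0,0],
  ],
)

```text
t: 27.18
position: [0.6083, 0.2534, 0.1845]
tcp_rot: [0.439, 0.558, 0.436, -0.552]
wrist_force: [0.3, 1.0, 0.1]
finger_gap: -0.0003
```

```bash
python3 lidfit.py; python3 look.py l
python3 - <<'E'
from h import *
p,y=clip('back',lat=-.006);plan([*p,.18],y)
p,y=clip('front');plan([*p,.18],y)
E
```

```text
[0.6083 0.2534 0.1845] 27.1833 [0.3 1.  0.1] [0.07 0.   0.03]
scene 1389 slope x,y [0.0013 0.0028] origin z 0.0593 ext [[-65.6, -84.5], [65.2, 85.7]]
[0.6066 0.253  0.1813] 27.2333 [-0.5  0.6 -0.8] 3.5282606552986066e-05
top off 148 121
scene off 246 187
to [0.6691 0.1108 0.18  ] 76.5 travel [-0.0027  0.096   0.1227] turn [-1.5708e+00 -8.0000e-04  2.4000e-03] rows~ 12.6
to [0.4828 0.1617 0.18  ] 76.5 travel [-0.0024 -0.097   0.1167] turn [-1.5708e+00 -8.0000e-04  2.4000e-03] rows~ 12.6
```

View pics/l_scene.png

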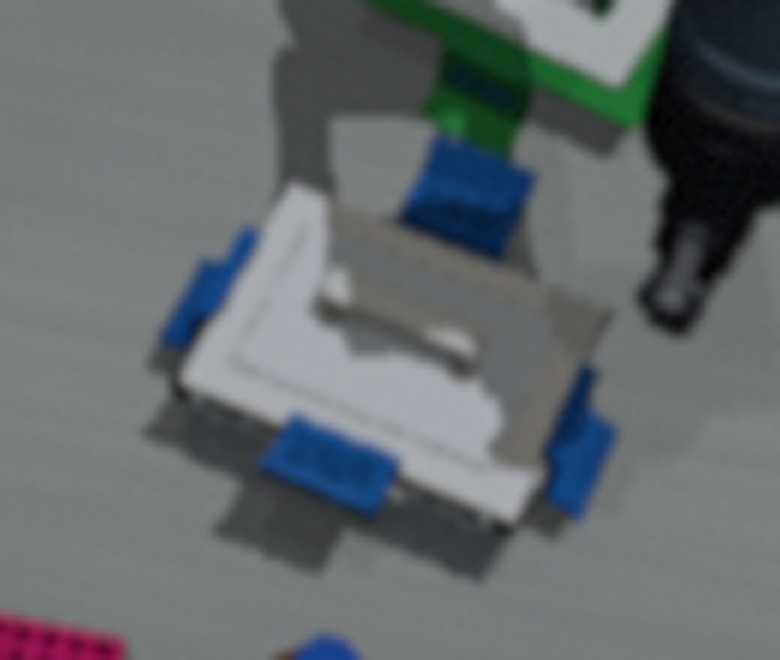

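The left clip is shut and the lid is level. I'll turn for the front clip.

>>> send_rows(
  travel=[
    [-0.002,-0.01,0.012],
    [-0.002,-0.02,0.024],
    [-0.002,-0.03,0.036],
    [-0.002,-0.04,0.048],
    [-0.002,-0.05,0.06],
    [-0.002,-0.06,0.072],
    [-0.002,-0.07,0.084],
    [-0.002,-0.08,0.096],
    [-0.002,-0.09,0.108],
    [-0.002,-0.097,0.1167],
    [-0.002,-0.097,0.1167],
    [-0.002,-0.097,0.1167],
  ],
  turn=[
    [-0.125,0,0],
    [-0.25,0,0],
    [-0.375,0,0],
    [-0.5,0,0],
    [-0.625,0,0],
    [-0.75,0,0],
    [-0.875,0,0],
    [-1,0,0],
    [-1.125,0,0],
    [-1.25,0,0],
    [-1.375,0,0],
    [-1.5,0,0],
  ],
)

```text
t: 28.33
position: [0.4817, 0.1613, 0.1785]
tcp_rot: [0.698, 0.106, 0.701, -0.106]
wrist_force: [0.2, 0.1, 0.8]
finger_gap: -0.0002
```

Run:
```python
from h import *
p,y=clip('front');plan([*p,.13],y)
```

```text
to [0.4828 0.1617 0.13  ] 76.5 travel [0.0485 0.0007 0.0012] turn [-0.0652 -0.0043  0.0016] rows~ 1.2
```

>>> send_rows(
  travel=[
    [0.015,0.0006,0.001],
    [0.03,0.0006,0.001],
    [0.042,0.0006,0.001],
    [0.048,0.0006,0.001],
    [0.048,0.0006,0.001],
    [0.048,0.0006,0.001],
  ],
  turn=[
    [-0.065,0,0],
    [-0.065,0,0],
    [-0.065,0,0],
    [-0.065,0,0],
    [-0.065,0,0],
    [-0.065,0,0],
  ],
)

```text
t: 28.83
position: [0.484, 0.162, 0.1318]
tcp_rot: [0.701, 0.085, 0.703, -0.085]
wrist_force: [0.6, -0.1, -0.7]
finger_gap: 0.0001
```

Run:
```python
from h import *
p,y=clip('front');plan([*p,.13],y)
```

```text
to [0.4828 0.1617 0.13  ] 76.5 travel [ 0.0018 -0.0006 -0.0011] turn [-0.0058 -0.0025  0.0009] rows~ 0.1
```

>>> send_rows(
  travel=[
    [0.0025,0,-0.001],
    [0.005,0,-0.001],
    [0.0075,0,-0.001],
    [0.01,0,-0.001],
    [0.0125,0,-0.001],
    [0.015,0,-0.001],
    [0.0175,0,-0.001],
    [0.02,0,-0.001],
    [0.0225,0,-0.001],
    [0.025,0,-0.001],
  ],
  turn=[
    [0,0,0],
    [0,0,0],
    [0,0,0],
    [0,0,0],
    [0,0,0],
    [0,0,0],
    [0,0,0],
    [0,0,0],
    [0,0,0],
    [0,0,0],
  ],
)

```text
t: 29.67
position: [0.4839, 0.1624, 0.1076]
tcp_rot: [0.702, 0.085, 0.702, -0.085]
wrist_force: [-0.2, 0.3, -0.1]
finger_gap: 0.0002
```

Run:
```python
from h import *
p,y=clip('front');plan([*p,.1],y);print(sensors.get_obs()['wrist_force'])
```

```text
to [0.4828 0.1617 0.1   ] 76.5 travel [ 0.0076 -0.0009 -0.0009] turn [-0.0058 -0.0001 -0.    ] rows~ 0.2
[-0.17372406  0.29461926 -0.14639464]
```

>>> send_rows(
  travel=[
    [0.0025,0,-0.001],
    [0.005,0,-0.001],
    [0.0075,0,-0.001],
    [0.01,0,-0.001],
    [0.0125,0,-0.001],
    [0.015,0,-0.001],
    [0.0175,0,-0.001],
    [0.02,0,-0.001],
  ],
  turn=[
    [0,0,0],
    [0,0,0],
    [0,0,0],
    [0,0,0],
    [0,0,0],
    [0,0,0],
    [0,0,0],
    [0,0,0],
  ],
)

```text
t: 30.33
position: [0.4831, 0.1626, 0.0877]
tcp_rot: [0.702, 0.085, 0.702, -0.085]
wrist_force: [-0.3, 0.6, 0.5]
finger_gap: 0.0
```

>>> send_rows(
  travel=[
    [0.0025,0,0],
    [0.005,0,0],
    [0.0075,0,0],
    [0.01,0,0],
    [0.0125,0,0],
    [0.015,0,0],
    [0.0175,0,0],
    [0.02,0,0],
  ],
  turn=[
    [0,0,0],
    [0,0,0],
    [0,0,0],
    [0,0,0],
    [0,0,0],
    [0,0,0],
    [0,0,0],
    [0,0,0],
  ],
)

```text
t: 31.0
position: [0.4828, 0.1626, 0.0676]
tcp_rot: [0.702, 0.085, 0.702, -0.085]
wrist_force: [-0.7, 0.4, 1.5]
finger_gap: -0.0001
```

>>> send_rows(
  travel=[
    [0.002,0,0],
    [0.004,0,0],
    [0.006,0,0],
    [0.008,0,0],
    [0.01,0,0],
    [0.011,0,0],
  ],
  turn=[
    [0,0,0],
    [0,0,0],
    [0,0,0],
    [0,0,0],
    [0,0,0],
    [0,0,0],
  ],
)

```text
t: 31.5
position: [0.4832, 0.1626, 0.0567]
tcp_rot: [0.702, 0.085, 0.702, -0.085]
wrist_force: [0.7, 0.1, 1.1]
finger_gap: 0.0001
```

>>> send_rows(
  travel=[
    [0.0005,0,0],
    [0.001,0,0],
    [0.001,0,0],
  ],
  turn=[
    [0,0,0],
    [0,0,0],
    [0,0,0],
  ],
)

```text
t: 31.75
position: [0.4832, 0.1626, 0.056]
tcp_rot: [0.702, 0.085, 0.702, -0.085]
wrist_force: [1.0, 0.2, 0.4]
finger_gap: 0.0002
```

>>> send_rows(
  travel=[
    [0.001,0,0],
    [0.002,0,0],
    [0.002,0,0],
  ],
  turn=[
    [0,0,0],
    [0,0,0],
    [0,0,0],
  ],
)

```text
t: 32.0
position: [0.4829, 0.1626, 0.0537]
tcp_rot: [0.702, 0.085, 0.702, -0.085]
wrist_force: [0.5, -1.1, 1.2]
finger_gap: 0.0002
```

>>> send_rows(
  travel=[
    [0.0005,0,0],
    [0.001,0,0],
    [0.001,0,0],
  ],
  turn=[
    [0,0,0],
    [0,0,0],
    [0,0,0],
  ],
)

```text
t: 32.25
position: [0.4831, 0.1626, 0.0529]
tcp_rot: [0.702, 0.085, 0.702, -0.085]
wrist_force: [0.6, -0.5, 0.8]
finger_gap: -0.0
```

>>> send_rows(
  travel=[
    [0.0005,0,0],
    [0.001,0,0],
    [0.001,0,0],
  ],
  turn=[
    [0,0,0],
    [0,0,0],
    [0,0,0],
  ],
)

```text
t: 32.5
position: [0.4834, 0.1626, 0.0521]
tcp_rot: [0.702, 0.085, 0.702, -0.085]
wrist_force: [1.7, 0.4, 3.2]
finger_gap: 0.0003
```

>>> send_rows(
  travel=[
    [0.0005,0,0],
    [0.001,0,0],
    [0.001,0,0],
  ],
  turn=[
    [0,0,0],
    [0,0,0],
    [0,0,0],
  ],
)

```text
t: 32.75
position: [0.4829, 0.1626, 0.0508]
tcp_rot: [0.702, 0.085, 0.702, -0.085]
wrist_force: [2.2, 0.1, 2.8]
finger_gap: 0.0003
```

>>> send_rows(
  travel=[
    [0.0005,0,0],
    [0.001,0,0],
    [0.001,0,0],
  ],
  turn=[
    [0,0,0],
    [0,0,0],
    [0,0,0],
  ],
)

```text
t: 33.0
position: [0.4828, 0.1626, 0.0497]
tcp_rot: [0.702, 0.085, 0.702, -0.085]
wrist_force: [1.3, 0.7, 2.9]
finger_gap: 0.0001
```

>>> send_rows(
  travel=[
    [0.0005,0,0],
    [0.001,0,0],
    [0.001,0,0],
  ],
  turn=[
    [0,0,0],
    [0,0,0],
    [0,0,0],
  ],
)

```text
t: 33.25
position: [0.4832, 0.1626, 0.049]
tcp_rot: [0.702, 0.085, 0.702, -0.085]
wrist_force: [1.4, -0.2, 5.1]
finger_gap: 0.0001
```

>>> send_rows(
  travel=[
    [0.0005,0,0],
    [0.001,0,0],
    [0.001,0,0],
  ],
  turn=[
    [0,0,0],
    [0,0,0],
    [0,0,0],
  ],
)

```text
t: 33.5
position: [0.4837, 0.1625, 0.0484]
tcp_rot: [0.702, 0.085, 0.701, -0.085]
wrist_force: [1.2, -1.6, 6.9]
finger_gap: 0.0
```

>>> send_rows(
  travel=[
    [0.0005,0,0],
    [0.001,0,0],
    [0.001,0,0],
  ],
  turn=[
    [0,0,0],
    [0,0,0],
    [0,0,0],
  ],
)

```text
t: 33.75
position: [0.4842, 0.1624, 0.0477]
tcp_rot: [0.703, 0.085, 0.701, -0.085]
wrist_force: [2.0, -0.6, 7.7]
finger_gap: 0.0
```

>>> send_rows(
  travel=[
    [0.0005,0,0],
    [0.001,0,0],
    [0.001,0,0],
  ],
  turn=[
    [0,0,0],
    [0,0,0],
    [0,0,0],
  ],
)

```text
t: 34.0
position: [0.4847, 0.1623, 0.0471]
tcp_rot: [0.703, 0.085, 0.701, -0.085]
wrist_force: [1.9, -1.6, 8.5]
finger_gap: 0.0
```

>>> send_rows(
  travel=[
    [0.0005,0,0],
    [0.001,0,0],
    [0.001,0,0],
  ],
  turn=[
    [0,0,0],
    [0,0,0],
    [0,0,0],
  ],
)

```text
t: 34.25
position: [0.4846, 0.1625, 0.0461]
tcp_rot: [0.703, 0.085, 0.701, -0.085]
wrist_force: [1.8, -1.2, 9.1]
finger_gap: 0.0001
```

>>> send_rows(
  travel=[
    [0.0005,0,-0.0005],
    [0.001,0,-0.001],
    [0.001,0,-0.001],
  ],
  turn=[
    [0,0,0],
    [0,0,0],
    [0,0,0],
  ],
)

```text
t: 34.5
position: [0.4834, 0.1629, 0.0449]
tcp_rot: [0.703, 0.085, 0.701, -0.085]
wrist_force: [2.5, -1.0, 8.0]
finger_gap: -0.0002
```

>>> send_rows(
  travel=[
    [0.0005,0,0],
    [0.001,0,0],
    [0.001,0,0],
  ],
  turn=[
    [0,0,0],
    [0,0,0],
    [0,0,0],
  ],
)

```text
t: 34.75
position: [0.483, 0.1629, 0.0437]
tcp_rot: [0.703, 0.085, 0.701, -0.085]
wrist_force: [1.2, 0.1, 7.9]
finger_gap: 0.0001
```

>>> send_rows(
  travel=[
    [0.0005,0,0],
    [0.001,0,0],
    [0.001,0,0],
  ],
  turn=[
    [0,0,0],
    [0,0,0],
    [0,0,0],
  ],
)

```text
t: 35.0
position: [0.4823, 0.1629, 0.0422]
tcp_rot: [0.702, 0.085, 0.702, -0.085]
wrist_force: [0.9, 0.0, 4.8]
finger_gap: -0.0001
```

>>> send_rows(
  travel=[
    [0.0005,0,0],
    [0.001,0,0],
    [0.001,0,0],
  ],
  turn=[
    [0,0,0],
    [0,0,0],
    [0,0,0],
  ],
)

```text
t: 35.25
position: [0.4814, 0.1629, 0.0406]
tcp_rot: [0.702, 0.085, 0.702, -0.085]
wrist_force: [-0.3, 0.1, 2.3]
finger_gap: -0.0001
```

>>> send_rows(
  travel=[
    [0.0005,0,0],
    [0.001,0,0],
    [0.001,0,0],
  ],
  turn=[
    [0,0,0],
    [0,0,0],
    [0,0,0],
  ],
)

```text
t: 35.5
position: [0.481, 0.1628, 0.0391]
tcp_rot: [0.701, 0.085, 0.703, -0.085]
wrist_force: [0.9, 0.6, -0.1]
finger_gap: -0.0
```

>>> send_rows(
  travel=[
    [0.0005,0,0],
    [0.001,0,0],
    [0.0015,0,0],
    [0.0015,0,0],
  ],
  turn=[
    [0,0,0],
    [0,0,0],
    [0,0,0],
    [0,0,0],
  ],
)

```text
t: 35.83
position: [0.4817, 0.1628, 0.0381]
tcp_rot: [0.702, 0.085, 0.702, -0.085]
wrist_force: [-0.7, -0.0, -0.4]
finger_gap: 0.0001
```

>>> send_rows(
  travel=[
    [-0.02,0,-0.001],
    [-0.05,0,-0.001],
    [-0.09,0,-0.001],
    [-0.13,0,0],
    [-0.145,0,0],
    [-0.145,0,0],
  ],
  turn=[
    [0,0,0],
    [0,0,0],
    [0,0,0],
    [0,0,0],
    [0,0,0],
    [0,0,0],
  ],
)

```text
t: 36.33
position: [0.4852, 0.1632, 0.1886]
tcp_rot: [0.705, 0.086, 0.699, -0.084]
wrist_force: [-0.3, 0.5, -0.5]
finger_gap: -0.0004
```

```bash
python3 lidfit.py; python3 look.py m
python3 - <<'E'
from h import *
LID
p,y=clip('back',lat=-.006,near=.021);print(p);plan([*p,.18],y)
import pickle
im=pickle.load(open('scene0.pkl','rb'));P=cloud(im).reshape(-1,3)
# reagent top points
d=np.linalg.norm(P[:,:2]-[.767,.135],axis=1);k=(d<.06)&(P[:,2]>.02)
print('reagent extents',np.percentile(P[k],[1,50,99],axis=0).round(3))
E
```

```text
[0.4852 0.1632 0.1886] 36.3333 [-0.3  0.5 -0.5] [0.02 0.02 0.03]
scene 1380 slope x,y [0.005  0.0027] origin z 0.0592 ext [[-66.4, -84.1], [65.0, 85.5]]
[0.4835 0.163  0.1857] 36.3833 [ 0.3 -0.3 -1.6] -0.0001200767207529906
top off 148 121
scene off 246 187
[0.66959974 0.11067956]
to [0.6696 0.1107 0.18  ] 76.5 travel [ 0.002  -0.0055  0.1954] turn [-0.0058 -0.0015  0.0005] rows~ 4.7
reagent extents [[0.752 0.106 0.023]
 [0.786 0.137 0.083]
 [0.804 0.167 0.123]]
```

View pics/m_scene.png

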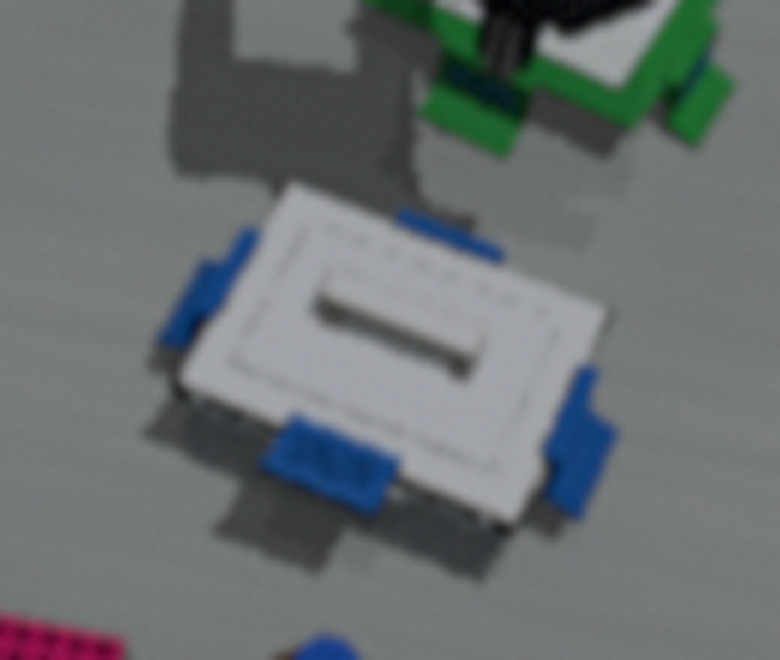

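Three clips are shut. The back one is last, and the bottle near (0.77,0.137) leaves about 25 mm of clearance.

>>> send_rows(
  travel=[
    [0,-0.001,0.03],
    [0,-0.002,0.065],
    [0,-0.003,0.105],
    [0,-0.004,0.145],
    [0,-0.0055,0.175],
    [0.002,-0.0055,0.1954],
    [0.02,-0.0055,0.1954],
    [0.04,-0.0055,0.1954],
    [0.05,-0.0055,0.1954],
    [0.05,-0.0055,0.1954],
    [0.05,-0.0055,0.1954],
  ],
  turn=[
    [0,0,0],
    [0,0,0],
    [0,0,0],
    [0,0,0],
    [0,0,0],
    [0,0,0],
    [0,0,0],
    [0,0,0],
    [0,0,0],
    [0,0,0],
    [0,0,0],
  ],
)

```text
t: 37.4
position: [0.6689, 0.1109, 0.1313]
tcp_rot: [0.701, 0.085, 0.703, -0.085]
wrist_force: [-0.0, -0.1, 0.3]
finger_gap: -0.0
```

```bash
python3 - <<'E'
from h import *
p,y=clip('back',lat=-.006,near=.021);plan([*p,.108],y)
E
python3 look.py n
```

```text
to [0.6696 0.1107 0.108 ] 76.5 travel [ 0.0233 -0.      0.0008] turn [-0.0057 -0.0039  0.0009] rows~ 0.6
[0.6689 0.1109 0.1313] 37.4 [-0.  -0.1  0.3] -4.2371918711879085e-05
top off 148 121
scene off 246 187
```

View pics/n_scene.png

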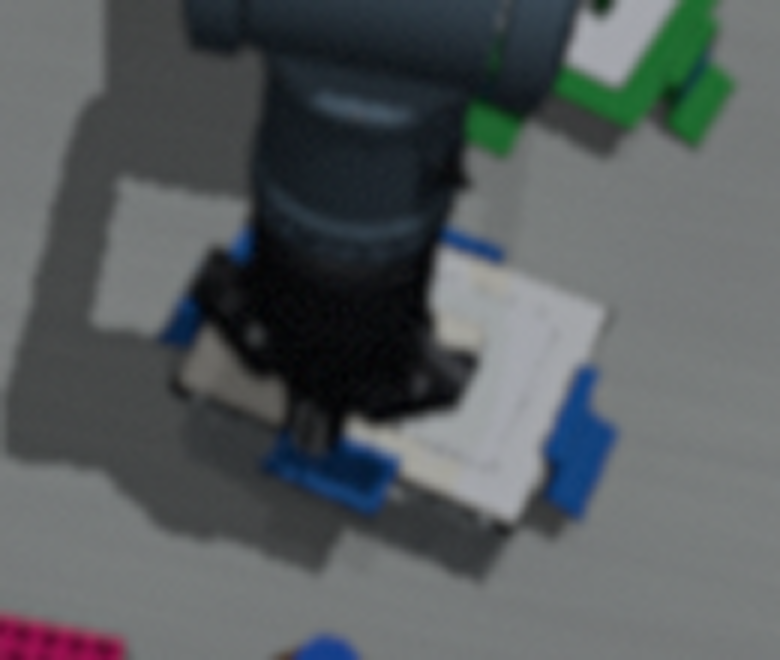

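>>> send_rows(
  travel=[
    [0.0025,0,0.0004],
    [0.005,0,0.0004],
    [0.0075,0,0.0004],
    [0.01,0,0.0004],
    [0.0125,0,0.0004],
    [0.015,0,0.0004],
    [0.0175,0,0.0004],
    [0.02,0,0.0004],
    [0.0225,0,0.0004],
    [0.025,0,0.0004],
  ],
  turn=[
    [0,0,0],
    [0,0,0],
    [0,0,0],
    [0,0,0],
    [0,0,0],
    [0,0,0],
    [0,0,0],
    [0,0,0],
    [0,0,0],
    [0,0,0],
  ],
)

```text
t: 38.33
position: [0.6708, 0.1107, 0.1081]
tcp_rot: [0.702, 0.085, 0.702, -0.085]
wrist_force: [1.6, 0.7, 0.3]
finger_gap: 0.0001
```

Run:
```python
from h import *
p,y=clip('back',lat=-.006,near=.021);plan([*p,.108],y)
```

```text
to [0.6696 0.1107 0.108 ] 76.5 travel [ 0.0001 -0.0003 -0.0011] turn [-0.0058  0.      0.    ] rows~ 0.0
```

>>> send_rows(
  travel=[
    [0.0025,0,0],
    [0.005,0,0],
    [0.0075,0,0],
    [0.01,0,0],
    [0.0125,0,0],
    [0.015,0,0],
    [0.0175,0,0],
    [0.02,0,0],
  ],
  turn=[
    [0,0,0],
    [0,0,0],
    [0,0,0],
    [0,0,0],
    [0,0,0],
    [0,0,0],
    [0,0,0],
    [0,0,0],
  ],
)

```text
t: 39.0
position: [0.6708, 0.1107, 0.0881]
tcp_rot: [0.702, 0.085, 0.702, -0.085]
wrist_force: [-0.4, 0.5, 0.5]
finger_gap: -0.0001
```

>>> send_rows(
  travel=[
    [0.0025,0,0],
    [0.005,0,0],
    [0.0075,0,0],
    [0.01,0,0],
    [0.0125,0,0],
    [0.015,0,0],
    [0.0175,0,0],
    [0.02,0,0],
  ],
  turn=[
    [0,0,0],
    [0,0,0],
    [0,0,0],
    [0,0,0],
    [0,0,0],
    [0,0,0],
    [0,0,0],
    [0,0,0],
  ],
)

```text
t: 39.67
position: [0.6705, 0.1108, 0.068]
tcp_rot: [0.702, 0.085, 0.702, -0.085]
wrist_force: [-1.0, -0.4, 0.8]
finger_gap: 0.0003
```

>>> send_rows(
  travel=[
    [0.002,0,-0.0005],
    [0.004,0,-0.0005],
    [0.006,0,-0.0005],
    [0.008,0,-0.0005],
    [0.01,0,-0.0005],
    [0.012,0,-0.0005],
  ],
  turn=[
    [0,0,0],
    [0,0,0],
    [0,0,0],
    [0,0,0],
    [0,0,0],
    [0,0,0],
  ],
)

```text
t: 40.17
position: [0.6704, 0.1108, 0.0563]
tcp_rot: [0.702, 0.085, 0.702, -0.085]
wrist_force: [-0.5, 0.4, 1.5]
finger_gap: 0.0002
```

>>> send_rows(
  travel=[
    [0.001,0,0],
    [0.002,0,0],
    [0.002,0,0],
  ],
  turn=[
    [0,0,0],
    [0,0,0],
    [0,0,0],
  ],
)

```text
t: 40.42
position: [0.6703, 0.1108, 0.0542]
tcp_rot: [0.702, 0.085, 0.702, -0.085]
wrist_force: [0.3, 0.4, 0.3]
finger_gap: -0.0001
```

>>> send_rows(
  travel=[
    [0.0005,0,0],
    [0.001,0,0],
    [0.001,0,0],
  ],
  turn=[
    [0,0,0],
    [0,0,0],
    [0,0,0],
  ],
)

```text
t: 40.67
position: [0.6704, 0.1108, 0.0534]
tcp_rot: [0.702, 0.085, 0.702, -0.085]
wrist_force: [-0.6, 0.1, 0.7]
finger_gap: -0.0
```

>>> send_rows(
  travel=[
    [0.0005,0,0],
    [0.001,0,0],
    [0.001,0,0],
  ],
  turn=[
    [0,0,0],
    [0,0,0],
    [0,0,0],
  ],
)

```text
t: 40.92
position: [0.6703, 0.1109, 0.0529]
tcp_rot: [0.702, 0.085, 0.702, -0.085]
wrist_force: [-1.2, -0.1, 5.1]
finger_gap: 0.0003
```

>>> send_rows(
  travel=[
    [0.0005,0,0],
    [0.001,0,0],
    [0.001,0,0],
  ],
  turn=[
    [0,0,0],
    [0,0,0],
    [0,0,0],
  ],
)

```text
t: 41.17
position: [0.6704, 0.1109, 0.0524]
tcp_rot: [0.702, 0.085, 0.702, -0.085]
wrist_force: [-3.9, -0.1, 7.6]
finger_gap: -0.0001
```

>>> send_rows(
  travel=[
    [0.0005,0,0],
    [0.001,0,0],
    [0.001,0,0],
  ],
  turn=[
    [0,0,0],
    [0,0,0],
    [0,0,0],
  ],
)

```text
t: 41.42
position: [0.6704, 0.111, 0.0519]
tcp_rot: [0.702, 0.085, 0.702, -0.085]
wrist_force: [-4.6, -0.1, 10.5]
finger_gap: 0.0004
```

>>> send_rows(
  travel=[
    [0.0005,0,0],
    [0.001,0,0],
    [0.001,0,0],
  ],
  turn=[
    [0,0,0],
    [0,0,0],
    [0,0,0],
  ],
)

```text
t: 41.67
position: [0.6707, 0.111, 0.0513]
tcp_rot: [0.702, 0.085, 0.702, -0.085]
wrist_force: [-4.9, 0.9, 11.6]
finger_gap: 0.0001
```

>>> send_rows(
  travel=[
    [0.0005,0,0],
    [0.001,0,0],
    [0.001,0,0],
  ],
  turn=[
    [0,0,0],
    [0,0,0],
    [0,0,0],
  ],
)

```text
t: 41.92
position: [0.6709, 0.111, 0.0506]
tcp_rot: [0.702, 0.085, 0.702, -0.085]
wrist_force: [-5.2, 1.2, 13.6]
finger_gap: 0.0001
```

>>> send_rows(
  travel=[
    [0.0005,0,0],
    [0.001,0,0],
    [0.001,0,0],
  ],
  turn=[
    [0,0,0],
    [0,0,0],
    [0,0,0],
  ],
)

```text
t: 42.17
position: [0.6712, 0.1111, 0.0496]
tcp_rot: [0.703, 0.085, 0.701, -0.085]
wrist_force: [-5.1, -0.3, 11.5]
finger_gap: -0.0
```

>>> send_rows(
  travel=[
    [0.0005,0,0],
    [0.001,0,0],
    [0.001,0,0],
  ],
  turn=[
    [0,0,0],
    [0,0,0],
    [0,0,0],
  ],
)

```text
t: 42.42
position: [0.6711, 0.1111, 0.0485]
tcp_rot: [0.703, 0.085, 0.701, -0.085]
wrist_force: [-4.4, 0.7, 11.7]
finger_gap: -0.0002
```

>>> send_rows(
  travel=[
    [0.0005,0,0],
    [0.001,0,0],
    [0.001,0,0],
  ],
  turn=[
    [0,0,0],
    [0,0,0],
    [0,0,0],
  ],
)

```text
t: 42.67
position: [0.6713, 0.1111, 0.0474]
tcp_rot: [0.703, 0.085, 0.701, -0.085]
wrist_force: [-3.3, 1.2, 11.2]
finger_gap: -0.0002
```

>>> send_rows(
  travel=[
    [0.0005,0,0],
    [0.001,0,0],
    [0.001,0,0],
  ],
  turn=[
    [0,0,0],
    [0,0,0],
    [0,0,0],
  ],
)

```text
t: 42.92
position: [0.6711, 0.111, 0.0458]
tcp_rot: [0.703, 0.085, 0.701, -0.085]
wrist_force: [-2.7, 1.0, 6.4]
finger_gap: -0.0
```

>>> send_rows(
  travel=[
    [0.0005,0,0],
    [0.001,0,0],
    [0.001,0,0],
  ],
  turn=[
    [0,0,0],
    [0,0,0],
    [0,0,0],
  ],
)

```text
t: 43.17
position: [0.6704, 0.1108, 0.0433]
tcp_rot: [0.702, 0.085, 0.702, -0.085]
wrist_force: [-0.4, 0.3, 0.0]
finger_gap: 0.0001
```

>>> send_rows(
  travel=[
    [0.0005,0,0],
    [0.001,0,0],
    [0.001,0,0],
  ],
  turn=[
    [0,0,0],
    [0,0,0],
    [0,0,0],
  ],
)

```text
t: 43.42
position: [0.6701, 0.1108, 0.042]
tcp_rot: [0.702, 0.085, 0.702, -0.085]
wrist_force: [0.1, 0.5, -0.0]
finger_gap: -0.0003
```

>>> send_rows(
  travel=[
    [0.0005,0,0],
    [0.001,0,0],
    [0.001,0,0],
  ],
  turn=[
    [0,0,0],
    [0,0,0],
    [0,0,0],
  ],
)

```text
t: 43.67
position: [0.6705, 0.1107, 0.0416]
tcp_rot: [0.702, 0.085, 0.702, -0.085]
wrist_force: [-0.1, 0.6, 1.9]
finger_gap: 0.0001
```

Snapped. I'll withdraw and check.

>>> send_rows(
  travel=[
    [-0.02,0,0.001],
    [-0.05,0,0.001],
    [-0.09,0,0],
    [-0.13,0,0],
    [-0.16,0,-0.02],
    [-0.16,0,-0.06],
    [-0.16,0,-0.1],
    [-0.16,0,-0.14],
    [-0.16,0,-0.18],
    [-0.16,0,-0.22],
    [-0.16,0,-0.25],
    [-0.16,0,-0.25],
  ],
  turn=[
    [0,0,0],
    [0,0,0],
    [0,0,0],
    [0,0,0],
    [0,0,0],
    [0,0,0],
    [0,0,0],
    [0,0,0],
    [0,0,0],
    [0,0,0],
    [0,0,0],
    [0,0,0],
  ],
)

```text
t: 44.67
position: [0.4219, 0.1719, 0.2003]
tcp_rot: [0.701, 0.084, 0.703, -0.084]
wrist_force: [0.5, 0.7, 1.1]
finger_gap: 0.0002
```

>>> send_rows(
  travel=[
    [0,0.04,0],
    [0,0.08,0],
    [0,0.12,0],
    [0,0.15,0],
    [0,0.15,0],
    [0,0.15,0],
  ],
  turn=[
    [0,0,0],
    [0,0,0],
    [0,0,0],
    [0,0,0],
    [0,0,0],
    [0,0,0],
  ],
)

```text
t: 45.17
position: [0.4634, 0.3174, 0.2007]
tcp_rot: [0.702, 0.084, 0.702, -0.084]
wrist_force: [0.2, -1.1, -0.6]
finger_gap: -0.0004
```

```bash
python3 lidfit.py scene top; python3 look.py o
python3 - <<'E'
from h import *
import pickle
for n in('top','scene'):
    im=pickle.load(open(f'{n}_o.pkl','rb'));P=cloud(im);px=im['pixels'].astype(int)
    C=np.array([.5782,.139]);m=(px[...,0]-px[...,2]>40)&(np.linalg.norm(P[...,:2]-C,axis=2)<.16)
    q=(P[m][:,:2]-C)@RC*1000; z=P[m][:,2]*1000
    for nm,ax,s,h in(('front',0,-1,65),('back',0,1,65),('left',1,1,85),('right',1,-1,85)):
        d=q[:,ax]*s-h;k=(d>-6)&(abs(q[:,1-ax])<33)
        if k.sum()>5: print(n,nm,k.sum(),'outmost mm',np.percentile(d[k],98).round(1),'z',np.percentile(z[k],[2,98]).round(1))
E
```

```text
[0.4634 0.3174 0.2007] 45.1667 [ 0.2 -1.1 -0.6] [0.01 0.05 0.  ]
scene 1400 slope x,y [0.0037 0.0027] origin z 0.0591 ext [[-66.7, -84.4], [65.4, 85.5]]
top 2360 slope x,y [0.0007 0.0001] origin z 0.059 ext [[-66.2, -84.8], [63.0, 85.3]]
[0.4632 0.3157 0.2008] 45.2667 [-0.2 -0.2  0.2] 0.00022492200880402588
top off 148 121
scene off 246 187
top front 280 outmost mm 24.8 z [ 2.1 81.7]
top back 168 outmost mm 28.2 z [38.3 82.3]
top left 138 outmost mm 25.5 z [35.6 83.2]
top right 280 outmost mm 29.1 z [38.5 81.8]
scene front 51 outmost mm 67.9 z [-1.2 83.5]
scene back 328 outmost mm 27.6 z [ 0.1 82.2]
scene left 178 outmost mm 26.5 z [36.7 82.4]
scene right 113 outmost mm 27.3 z [38.5 82.3]
```

View pics/o_scene.png

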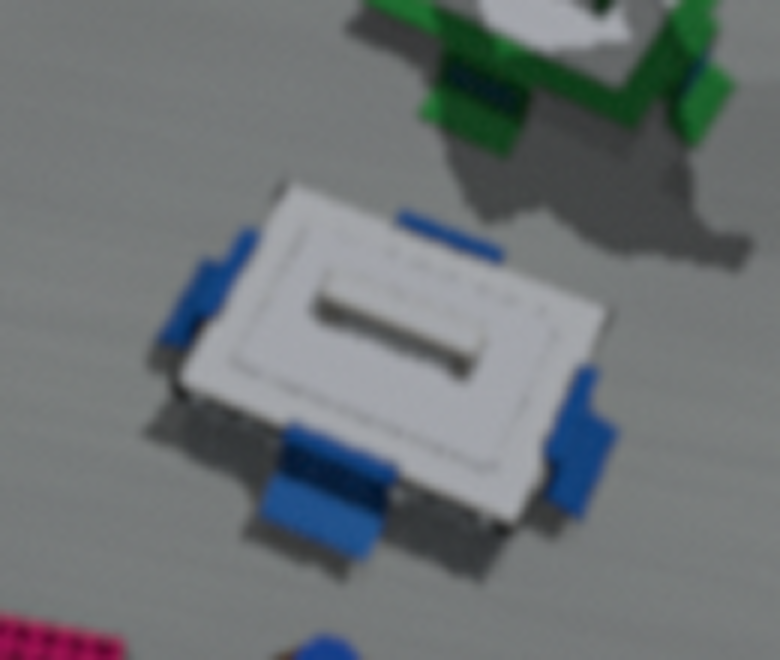

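View pics/o_top.png

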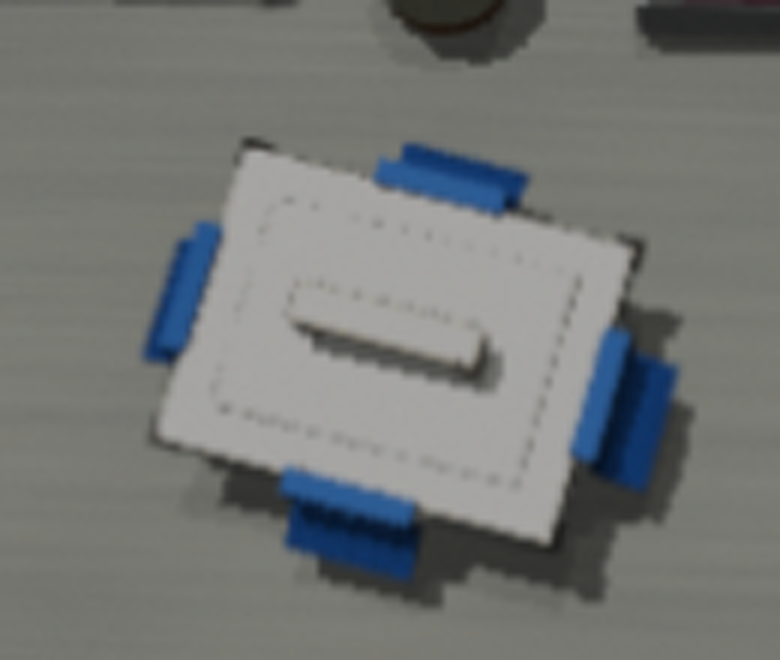

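Both views show all four flaps folded, with tab ends 25–29 mm outside the hinges (28 mm expected when shut). The lid is level and the arm is clear, so I'm handing in.

Run:
```python
from h import *
import pickle
a=pickle.load(open('top0.pkl','rb'))['pixels'].astype(int);b=pickle.load(open('top_o.pkl','rb'))['pixels'].astype(int)
for n,(u,v) in dict(reagent=(220,108),rack=(277,107),buffer=(331,112),timer=(422,210),block=(114,177),marker=(114,252)).items():
    print(n,abs(a-b)[v-12:v+12,u-12:u+12].mean().round(1))
print(bot.job_done())
```

```text
reagent 3.4
rack 5.2
buffer 7.3
timer 5.9
block 20.5
marker 35.9
the job is handed in; nothing more can be done
None
```

```bash
python3 -c "
import pickle,cv2
cv2.imwrite('pics/final_top.png',pickle.load(open('top_o.pkl','rb'))['pixels'])"
```

```text
(no output)
```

View pics/final_top.png

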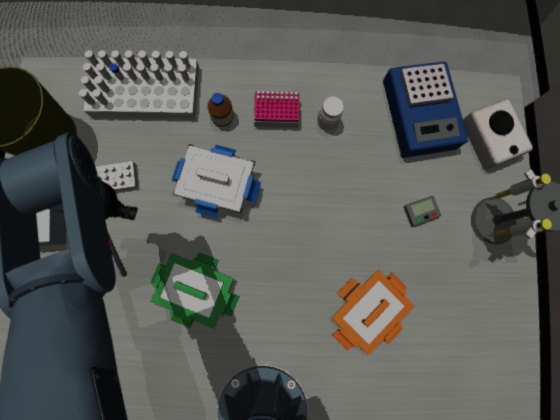

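The carrier is closed and the job is handed in at about 45 s of the 72 s allowed; the hand-in gave no verdict.

I gripped the white lid by its bar and eased it into the carrier's mouth, correcting sideways by feel when the skirt first touched the wall. It was let go resting level on the gasket. I then pressed the clips shut in the order right, left, front, back, in steps of 1–2 mm once each began to resist. At each one the force peaked and then dropped to about zero: about 12 N right, 13 N left, 9 N front and 15 N back. Those are readings at the end of each step, and all are below the 25 N limit.

**Last checks**
- **Clips:** both cameras show all four flaps folded and staying shut with the finger gone. Their tab ends measured about 25–29 mm outside the hinges (28 mm when shut). The scene camera could not measure the front tab because it is mostly hidden there, and the top camera gave 24.8 mm. The clip angles themselves cannot be read.
- **Lid:** level within 0.004 rad. Its origin measured 59 mm above the bench, inside the 54–60.5 mm allowed but about 1 mm above the 58 mm expected when clipped.
- **Lid position:** camera and arm positions differed by about 1–2 mm; I used the arm's, and the plug is inside the mouth.
- **Other things:** the bottle, tip rack, jar and timer are unchanged in the image. The arm partly covers the tube block and marker in the last picture, so the comparison could not clear them. Their visible parts are where they were, and no path came near them.

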